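Load the sharpening spindle: spacer, wheel, then the bayonet cap

TASK

Get the little sharpening spindle ready for the gouges: slide the brass spacer onto its shaft first, then the reddish abrasive wheel on top of it, and fix them with the black cap. The cap's slot must drop over the cross pin of the shaft - feel for it gently, turning the cap until it drops, never forcing it - then press it down against the spring, turn it about 60 degrees until the pin locks it and let go, so that it stays sprung down. Press lightly throughout (never more than 25 N) and leave the other tools on the bench where they are.

Things in the scene. Friction and masses are not known exactly. Their poses are not given: they have to be found in the camera images.
- spindle: Green cast stand fixed to the bench, foot 104 x 104 x 12 mm, with an upright steel shaft on its z axis. Origin: underside of the foot, on the shaft's axis. Heights in mm above it: sprung seat disc 36; thick part of the shaft (22 mm diameter) up to 67; neck (10 mm diameter) from there to the round tip at 90, with a cross pin through it. Twisted hard (0.15 N m) the shaft turns.
- seat_home (a point): Point on the shaft's axis at the top of the unloaded seat, 36 mm above the spindle's origin. The seat (aluminium, 40 mm diameter) sinks 8 mm at most on its spring: 5 N to start it, 1 N more per mm, 13 N at the bottom, which is a hard stop. It does not turn.
- pin_centre (a point): Centre of the brass cross pin in the shaft's neck, 79.5 mm above the spindle's origin. The pin is a level flat-faced bar, 5 x 5 mm (top at 82, underside at 77 mm) and 22 mm long over its ends. Its direction is NOT measured (this point turns with the stand, not with the pin): it lies anywhere within 1.3 rad either side of the stand's x axis and must be seen or felt for.
- spacer: Brass sleeve standing on end, outer diameter 36 mm, bore 25 mm, 24 mm high, about 80 g. Origin: centre of its underside, z along its axis. Same both ways up. On the unloaded seat its origin is 36 mm above the spindle's.
- wheel: Reddish-brown abrasive wheel with steel hub rings, lying flat, 60 mm diameter, bore 25 mm, 16 mm thick, about 80 g. Origin: centre of its underside, z along its axis. Same both ways up. Resting on the spacer its origin is 60 mm above the spindle's while the spring is not pressed.
- cap: Black knurled bayonet cap, an open-topped cup standing upright, 46 mm diameter, 28 mm high, 32 mm wide inside, about 90 g. Origin: centre of its underside, z up. Its floor is a 5 mm steel plate with a 13 mm hole for the neck and, through the plate, a slot 8.5 mm wide, 25 mm long along the cap's x axis; two red marks on the rim show the slot's direction (a half turn is the same).
- cap_floor (a point): Centre of the top face of the cap's floor plate, 5 mm above the cap's origin; this face must end up bearing against the pin's underside. The slot passes the pin when within about 0.17 rad of its direction. Cap origin above the spindle's, with spacer and wheel below it: 82 mm resting on top of the pin (slot not found); 76 mm dropped over the pin onto the wheel.
- cap_top (a point): Centre of the cap's open top, 28 mm above its origin. To lock, press the dropped cap from 76 to below 72 mm above the spindle's origin (9 N or a little more; 68 mm is the hard stop) and turn it either way, about 1 rad (there are stops inside at about 1.1 rad; at least 0.6 rad is needed for a sure hold). Let go, the spring lifts it to 72 mm against the pin.
- finger_plane: Bystander: small brass finger plane, 29 x 60 x 31 mm, loose on the bench. Origin: centre of its underside.
- spool_clamp: Bystander: wooden spool clamp with wing nut, standing, 35 mm diameter, 68 mm high, loose. Origin: centre of its underside.
- sanding_block: Bystander: cork sanding block, 46 x 90 x 27 mm, loose on the bench. Origin: centre of its underside.
Things that resemble listed ones, but are neither listed nor needed, are in the scene too. Of the things like the cap, leave any that is blue, purple or turquoise; of the rest the smaller one is meant.

How it is judged:
By the outcome, as a careful person would: the job done as asked, in the order asked, and still so for the second after the job is handed in, with the robot touching nothing.
It also fails if it takes over 72 s, if anything falls off the work surface, if the arm or the gripper's body presses on something with over 40 N, if the wrist force passes 120 N, or if a joint passes its speed limit or range.

ROBOT

A 6-joint arm with a two-finger parallel gripper is mounted at the origin on the work surface; the furniture and walls round the work are solid. World frame = base frame: x ahead of the robot, y to its left, z up, the work surface at z = 0. Lengths are in mm, angles in degrees, forces in N, time in s.
With the tool pointing down it reaches from about 375 to 975 mm from the base axis. Payload 3.8 kg.
Tool frame: the origin (TCP) lies midway between the tips of the shut fingers; the grasp point (between the pads) lies 19 mm behind it; x points along the fingers, y is the direction in which the jaws open and shut, and the axes are right-handed (so a half turn about x gives the same grasp; the last joint's range is limited). The gripper opens to 85 mm and grips with 20 to 120 N. Pads are 22 mm wide; open, the fingers measure 114 mm over their backs; the gripper's body (76 mm by 85 mm) begins 54 mm behind the grasp point. The pads swing forward as they close: fully open they stand 13 mm farther back than shut.
Start: joints at [-74.307, 15.12, 91.902, -0, 72.978, -2.114], TCP at [206.423, -642.656, 196.08] pointing down, gripper open.
Joint ranges: [-150.88, 150.88], [-54.13, 125.18], [17.81, 147.31], [-75.09, 255.09], [0, 152.58], [-146.25, 146.25]. Speed limits (degrees/s): [147.25, 147.25, 180, 180, 180, 180].

INTERFACE

Orientations are given as [roll, pitch, yaw] about the fixed x, y, z axes, in that order (R = Rz(yaw) Ry(pitch) Rx(roll)).
In Python, from plant import ctrl, cams, ticket gives the robot as it stands. The module is installed in compiled form; this text tells all that it offers.
- The arm moves only by the tool apply_moves, never from a script. Its arguments are lists of equal length, an entry for each row: "travel": the shift along the tool's x, y, z in cm, a list of three; "yaw": the turn about the tool's x in rad. In form: {"travel": [[tx, ty, tz], ...], "yaw": [yaw, ...]}. A call has 1 to 10 rows; each row is the pose to reach, as a shift and turn from the pose commanded when the call began, along the tool's axes at that moment; what a row does not reach only later rows make up. A row lasts 1/12 s, in which the tool goes at most 41.7 mm and 7.16 degrees, less where a joint would pass 70% of its speed; a pose out of reach is approached as far as the arm can. A call with a gripper value outside its range is refused whole. "gripper" is the finger opening in cm, from 0 to 8.54, set as the call begins (left out, the last holds). The fingers move at their own pace and stop on an object; "squeeze" is the grip in N (left out, the last holds). Time passes only in rows, so rows that repeat a pose let the fingers close. It gives the time, the measured TCP pose, the force and the opening at its end, in the units of the state.
- ctrl.state(): the state, without advancing time (a new reading comes with each control period).
- cams.snapshot(name): name is "scene" or "top"; returns a dict with "img" (400x640x3 uint8, blue, green, red), "camera_matrix" (3x3 intrinsics, pixels), "position" and "attitude" of the camera in the world. Camera axes: x right, y down, z forward; pixel columns grow to the right and rows downward; lengths in mm; the calibration is good to about 2 mm. A picture is of the moment at which its call begins. There is no depth.
- ticket.job_done(): hands the job in, once; it reports no verdict.
The state is a dict: "clock": time; "joint_pos": joint angles; "qvel": joint speeds; "effort": joint torques, N m; "tcp_pos": TCP position; "eef_rot": TCP orientation; "wrist_force": force on the tool from outside, world axes, zero at the start; "moment": the same for the moment, N m; "finger_gap": opening from 0.0 (shut) to 1.0 (fully open).
Only numpy, scipy, OpenCV 4.12 (cv2) and the standard library are available. Lean on these libraries where they do the work, as an engineer would, in place of code of your own. Each camera call takes 0.05 s, during which the arm holds its last target.

## Working session

There is one attempt and no reset: what is moved stays moved. The work goes in short steps, Python scripts to look and compute and a tool call to move; the robot and the scene stay as the last step left them, time stands still between calls to the robot, and variables do not carry over. Pictures are saved under pics/ and viewed, and the job is handed in when it is done.

Besides the shell and the picture viewer there is one more tool, called as name(argument=value, ...) on one line, values as JSON. apply_moves: Moves the arm, as the interface text tells. Its arguments: {"type":"object","properties":{"travel":{"type":"array"},"yaw":{"type":"array"},"gripper":{"type":"number"},"squeeze":{"type":"number"}},"required":["travel","yaw"]}

```bash
mkdir -p pics; ls; python3 - <<'E'
from plant import ctrl,cams,ticket
import cv2
print(ctrl.state())
for n in("scene","top"):
    s=cams.snapshot(n);cv2.imwrite(f"pics/{n}0.png",s["img"])
    print({k:v for k,v in s.items() if k!="img"})
E
```

```text
pics
{'clock': 0.0, 'joint_pos': array([-7.43060822e+01,  1.51683388e+01,  9.19818419e+01, -2.62894327e-04,
        7.29770956e+01, -2.11402350e+00]), 'qvel': array([ 0.03766119, -0.00562001,  0.01965153, -0.04455832,  0.03155771,
        0.09974342]), 'effort': array([ 1.16472809e-03, -5.15101719e+01, -3.67315543e+01, -1.06414195e-04,
        1.28106301e-02, -7.35313591e-06]), 'tcp_pos': array([ 206.21247562, -641.87716507,  194.76621083]), 'eef_rot': array([-92.00093911,  89.87272342, 105.80707947]), 'wrist_force': array([-0.59851142, -0.03334857, -0.5807366 ]), 'moment': array([ 0.0146421 , -0.02423797,  0.00691499]), 'finger_gap': 1.0016578928022042}
{'camera_matrix': array([[431.52230342,   0.        , 320.93068383],
       [  0.        , 431.52230342, 205.56523344],
       [  0.        ,   0.        ,   1.        ]]), 'position': array([-171.49278811, -443.4242969 ,  537.6835864 ]), 'attitude': array([-120.11892236,    1.45445233,  -59.52563266])}
{'camera_matrix': array([[472.20186382,   0.        , 327.68594932],
       [  0.        , 472.20186382, 196.60190579],
       [  0.        ,   0.        ,   1.        ]]), 'position': array([ 438.93138427,  -57.82803252, 1327.12515734]), 'attitude': array([-177.06597698,    0.51028158,  -89.64553947])}
```

View pics/scene0.png

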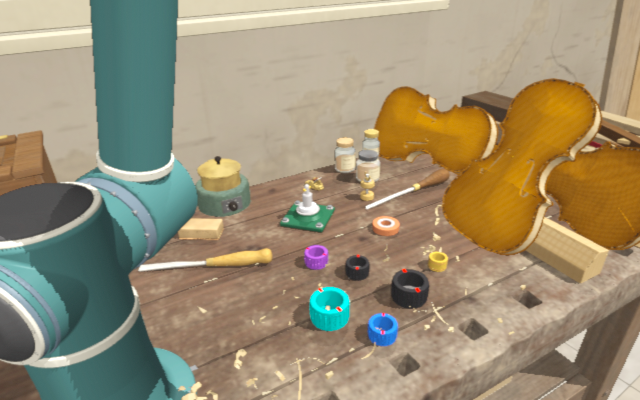

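View pics/top0.png

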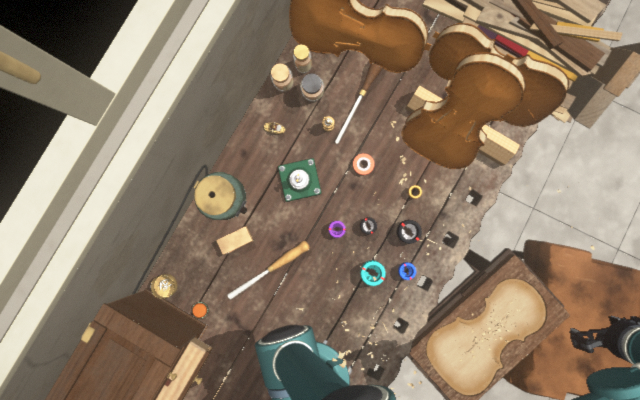

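The scene view shows the spindle at about (307,212), the wheel at (386,226), the small black cap at (357,267) and the spacer at (438,261). The top view shows them at (299,180), (363,163), (368,227) and (415,191). I'll zoom in on these and measure.

```bash
cat > h.py <<'E'
from plant import ctrl,cams,ticket
import cv2,numpy as np
from scipy.spatial.transform import Rotation as Ro
def snap(n):
    s=cams.snapshot(n); s["R"]=Ro.from_euler("xyz",s["attitude"],degrees=True).as_matrix(); return s
def ray(s,uv):
    K=s["camera_matrix"];d=np.linalg.inv(K)@np.array([uv[0],uv[1],1.]);return np.array(s["position"]),s["R"]@d
def onz(s,uv,z):
    p,d=ray(s,uv);return p+d*(z-p[2])/d[2]
def proj(s,P):
    q=s["camera_matrix"]@(s["R"].T@(np.array(P)-s["position"]));return q[:2]/q[2]
def tri(s1,a,s2,b):
    p,d=ray(s1,a);q,e=ray(s2,b);d=d/np.linalg.norm(d);e=e/np.linalg.norm(e)
    t=np.linalg.lstsq(np.c_[d,-e],q-p,rcond=None)[0];x=p+t[0]*d;y=q+t[1]*e
    return (x+y)/2,np.linalg.norm(x-y)
def zoom(s,c,w,f,name):
    x,y=int(c[0]-w//2),int(c[1]-w//2);cr=s["img"][max(y,0):y+w,max(x,0):x+w]
    cv2.imwrite("pics/"+name,cv2.resize(cr,None,fx=f,fy=f,interpolation=cv2.INTER_CUBIC))
E
python3 - <<'E'
from h import *
t=snap("top");s=snap("scene")
cv2.imwrite("pics/t1.png",cv2.resize(t["img"][140:260,270:440],None,fx=4.7,fy=4.7,interpolation=cv2.INTER_CUBIC))
cv2.imwrite("pics/s1.png",cv2.resize(s["img"][165:285,270:460],None,fx=4.2,fy=4.2,interpolation=cv2.INTER_CUBIC))
zoom(t,(299,180),50,12,"t2.png");zoom(s,(307,207),60,10,"s2.png")
# rough
for nm,a,z in(("wheel",(363,163),16),("cap",(368,227),28),("spacer",(415,191),24),("spin",(299,180),90)):
    print(nm,onz(t,a,z).round(1))
for nm,a,z in(("wheel",(386,225),16),("cap",(357,262),28),("spacer",(438,257),24)):
    print(nm,onz(s,a,z).round(1))
E
```

```text
wheel [ 600.5 -143.6   16. ]
cap [ 422.6 -157.    28. ]
spacer [ 522.5 -286.8   24. ]
spin [545.6  29.3  90. ]
wheel [ 590.8 -147.2   16. ]
cap [ 426.2 -156.8   28. ]
spacer [ 520.3 -285.7   24. ]
```

View pics/t1.png

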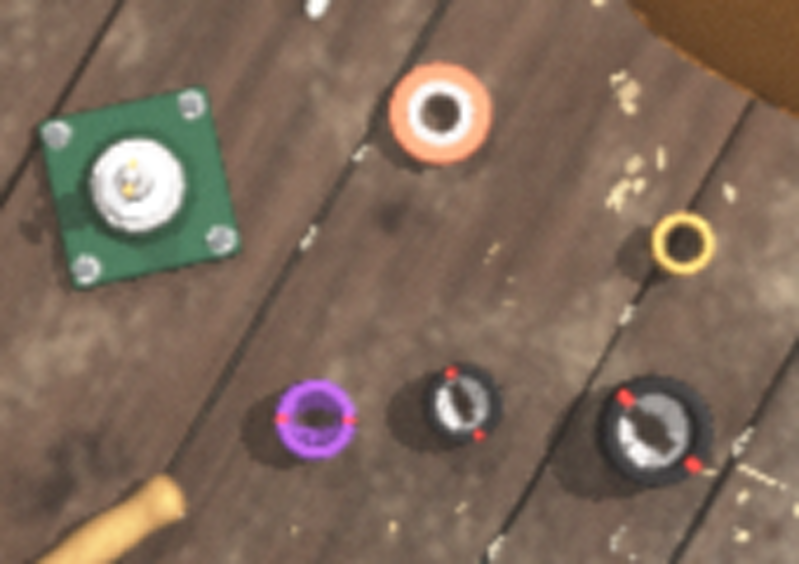

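View pics/s1.png

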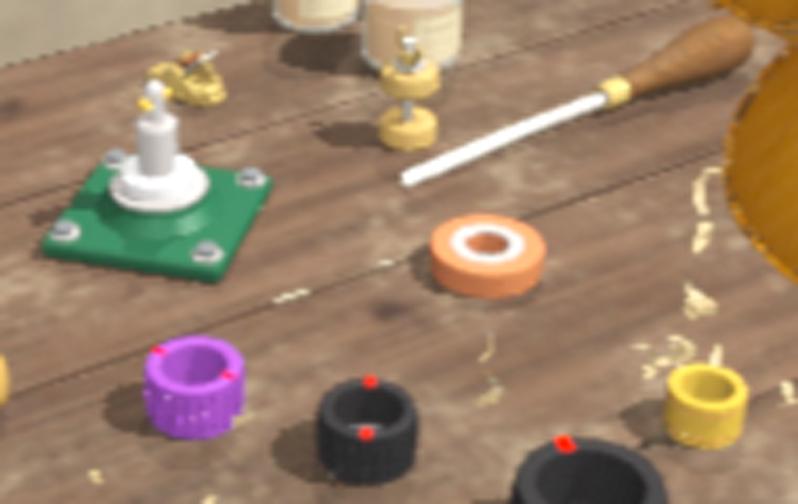

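View pics/t2.png

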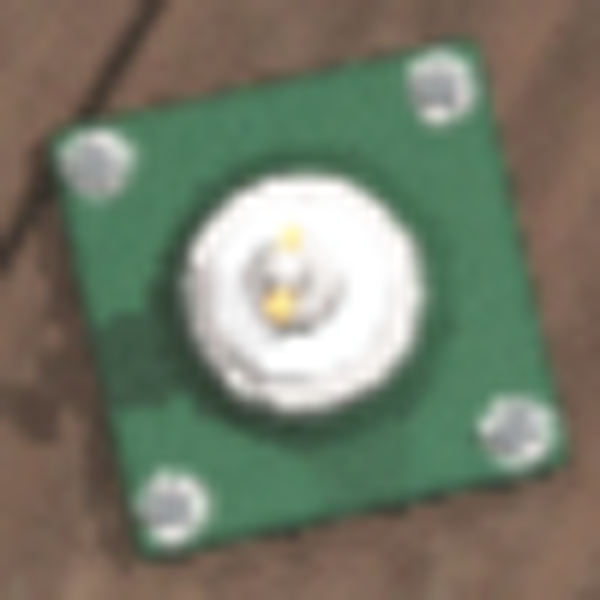

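View pics/s2.png

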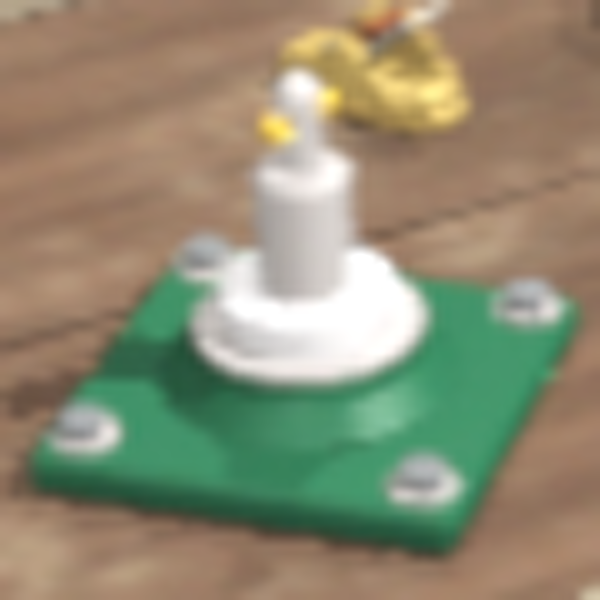

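```bash
cat > m.py <<'E'
from h import *
t=snap("top");s=snap("scene")
def comps(im,m,lo=6):
    n,l,st,c=cv2.connectedComponentsWithStats(m.astype(np.uint8));return [(st[i,4],c[i].round(2),l==i) for i in range(1,n) if st[i,4]>=lo]
def win(m,c,r):
    k=np.zeros_like(m);k[int(c[1]-r):int(c[1]+r),int(c[0]-r):int(c[0]+r)]=1;return m&k.astype(bool)
def hsv(s):
    h=cv2.cvtColor(s["img"],cv2.COLOR_BGR2HSV);return [h[...,i].astype(int) for i in range(3)]
def hull(m):
    p=np.argwhere(m)[:,::-1].astype(np.float32);h=cv2.convexHull(p);return h
# red marks
for nm,S,c in(("top",t,(368,227)),("scene",s,(357,262))):
    H,Sa,V=hsv(S);red=win(((H<8)|(H>172))&(Sa>150)&(V>120),c,20)
    cs=comps(S,red,2);print(nm,"red",[(a,b) for a,b,_ in cs])
    P=[onz(S,b,28) for _,b,_ in cs]; print([p.round(1) for p in P])
    if len(P)==2:
        d=P[1]-P[0];print("cap c",(P[0]+P[1])/2,"ang",np.degrees(np.arctan2(d[1],d[0])),np.linalg.norm(d))
# wheel/spacer outer
for nm,c,z,hr,D in(("wheel",((363,163),(386,225)),16,(5,16),60),("spacer",((415,191),(438,260)),24,(17,32),36)):
    for S,cc in((t,c[0]),(s,c[1])):
        H,Sa,V=hsv(S);m=win((H>=(hr[0] if nm=="spacer" else 3))&(H<=hr[1])&(Sa>110 )&(V>(110 if nm=="spacer" else 150)),cc,22)
        cs=sorted(comps(S,m),key=lambda a:-a[0])[:1]
        h=hull(cs[0][2]);(x,y),ax,an=cv2.fitEllipse(h)
        print(nm,cs[0][0],"ell",(x,y),ax,an,onz(S,(x,y),z if S is t else z).round(1),onz(S,(x,y),z/2).round(1))
# spindle pin ends yellow, green quad
for S,c in((t,(299,179)),(s,(307,200))):
    H,Sa,V=hsv(S);m=win((H>15)&(H<35)&(Sa>60)&(V>150),c,7 if S is t else 9)
    print("pin",[(a,b) for a,b,_ in comps(S,m,1)])
    g=win((H>60)&(H<95)&(Sa>90),(c[0],c[1]+5),38)
    cs=sorted(comps(S,g),key=lambda a:-a[0])[:1];h=hull(cs[0][2]);ap=cv2.approxPolyDP(h,6,True)[:,0]
    print("green",cs[0][0],cv2.minAreaRect(h),ap.tolist())
E
python3 m.py
```

```text
top red [(np.int32(4), array([365.5, 218.5])), (np.int32(2), array([371.5, 232. ]))]
[array([ 445.8, -150.1,   28. ]), array([ 408.9, -166.6,   28. ])]
cap c [ 427.38171824 -158.33415099   28.        ] ang -155.87142171688058 40.40910344387844
scene red [(np.int32(10), array([357.8, 255.5])), (np.int32(9), array([357., 268.]))]
[array([ 445.5, -149. ,   28. ]), array([ 409.8, -165. ,   28. ])]
cap c [ 427.65856079 -157.00740467   28.        ] ang -155.94367028401118 39.102329464309314
wheel 175 ell (363.318115234375, 163.68190002441406) (21.473560333251953, 22.0073184967041) 135.0 [ 598.5 -144.5   16. ] [ 599.5 -145.1    8. ]
wheel 296 ell (385.8818359375, 225.29588317871094) (20.60123062133789, 28.502628326416016) 96.51075744628906 [ 589.6 -147.4   16. ] [ 601.2 -142.9    8. ]
spacer 109 ell (414.66180419921875, 191.3563690185547) (13.262609481811523, 13.822060585021973) 76.21577453613281 [ 521.5 -285.8   24. ] [ 522.3 -287.9   12. ]
spacer 362 ell (437.5722961425781, 261.18475341796875) (21.40318489074707, 21.88027572631836) 28.359264373779297 [ 507. -289.   24.] [ 522.9 -285.4   12. ]
pin [(np.int32(2), array([298. , 174.5])), (np.int32(7), array([296.71, 179.86]))]
green 367 ((301.2156066894531, 174.8853302001953), (39.147098541259766, 28.98781967163086), 28.300758361816406) [[318.0, 185.0], [308.0, 195.0], [280.0, 173.0], [306.0, 161.0]]
pin [(np.int32(3), array([304., 191.]))]
green 718 ((306.982666015625, 216.11270141601562), (49.57064437866211, 26.2298641204834), 8.746161460876465) [[333.0, 209.0], [321.0, 231.0], [281.0, 225.0], [293.0, 205.0]]
```

```bash
cat > m2.py <<'E'
from h import *
t=snap("top");s=snap("scene")
T=lambda X,Y:((X+.5)/12-.5+274,(Y+.5)/12-.5+155)
S=lambda X,Y:((X+.5)/10-.5+277,(Y+.5)/10-.5+177)
tt=[T(97,163),T(440,87),T(517,430),T(172,503)];ss=[S(85,428),S(203,255),S(530,302),S(423,482)]
P=[]
for a in tt: P.append(onz(t,a,15));print(P[-1].round(1))
print("mean",np.mean(P,0)); Q=[onz(s,a,15) for a in ss]; print([q.round(1) for q in Q],np.mean(Q,0))
for i in range(4): d=P[(i+1)%4]-P[i];print(np.linalg.norm(d),np.degrees(np.arctan2(d[1],d[0])))
print("seat",onz(t,T(302.5,291),36),"tip",onz(t,T(287,268),87),onz(s,S(297,88),87),tri(t,T(287,268),s,S(297,88)))
print("pin",onz(t,T(290,237),81),onz(t,T(280,305),81));
print("pin s",onz(s,S(272,128),80),onz(s,S(332,98),80))
for a,b in((T(290,237),T(280,305)),):
  d=onz(t,a,81)-onz(t,b,81);print(np.degrees(np.arctan2(d[1],d[0])))
E
python3 m2.py
```

```text
[585.   83.4  15. ]
[603.2   3.7  15. ]
[523.3 -14.8  15. ]
[505.9  65.1  15. ]
mean [554.35480755  34.36947908  15.        ]
[array([505.4,  66. ,  15. ]), array([585.6,  86.1,  15. ]), array([603.4,   3.9,  15. ]), array([522.4, -14.3,  15. ])] [554.2166583   35.44614594  15.        ]
81.7821736398595 -77.15066725466235
82.0358611931939 -166.95043969162725
81.82777777571283 102.29335366362653
81.2417125580034 13.022072014033046
seat [553.52896796  33.80750116  36.        ] tip [554.05436948  33.64317174  87.        ] [555.61961369  36.38145622  87.        ] (array([553.51946975,  34.13335029,  88.53727736]), np.float64(1.4395043751297953))
pin [561.4853653   33.48775131  81.        ] [546.40778567  35.55425177  81.        ]
pin s [547.61000771  38.38920242  80.        ] [566.43709503  34.04964553  80.        ]
-7.804211056116276
```

```bash
cat >> h.py <<'E'
import json,os
def Rm(): return Ro.from_euler("xyz",ctrl.state()["eef_rot"],degrees=True)
def go(x,y,z,jaw=None,cmd=None,q=True):
    """print travel in cm & yaw rad from commanded pose cmd=[x,y,z,jawdeg] to target, tool x assumed straight down"""
    c=json.load(open("cmd.json"))
    jaw=c[3] if jaw is None else jaw
    a=np.radians(c[3]);X=np.array([0,0,-1.]);Y=np.array([np.cos(a),np.sin(a),0]);Z=np.cross(X,Y)
    d=np.array([x,y,z])-c[:3]; dy=-np.radians((jaw-c[3]+180)%360-180) # +turn about down = -world yaw
    print("travel",[round(float(d@v)/10,2) for v in(X,Y,Z)],"yaw",round(float(dy),3),"rows>=",max(np.linalg.norm(d)/41.7,abs(np.degrees(dy))/7.16))
def did(tr,yaw):
    c=json.load(open("cmd.json"));a=np.radians(c[3]);X=np.array([0,0,-1.]);Y=np.array([np.cos(a),np.sin(a),0]);Z=np.cross(X,Y)
    p=np.array(c[:3])+10*(tr[0]*X+tr[1]*Y+tr[2]*Z);c=[*map(float,p),c[3]-float(np.degrees(yaw))];json.dump(c,open("cmd.json","w"))
    st=ctrl.state();R=Ro.from_euler("xyz",st["eef_rot"],degrees=True).as_matrix()
    print("cmd",np.round(c,1),"meas",st["tcp_pos"].round(2),"jaw",np.degrees(np.arctan2(R[1,1],R[0,1])).round(2),"F",st["wrist_force"].round(1),"j6",st["joint_pos"][5].round(1),"gap",st["finger_gap"].__round__(3),"t",round(st["clock"],2))
E
python3 - <<'E'
from h import *
for i in range(3): 
    st=ctrl.state();print(st["clock"],st["tcp_pos"],st["wrist_force"]);cams.snapshot("top")
R=Rm().as_matrix();print(R.round(3))
j=np.degrees(np.arctan2(R[1,1],R[0,1]));print(j)
json.dump([206.423,-642.656,196.08,float(j)],open("cmd.json","w"))
go(522,-286.5,80,90-29)
go(522,-286.5,80,-29)
go(522,-286.5,80,-119)
E
```

```text
0.4 [ 206.36966859 -642.53693531  195.88204998] [ 0.81665304 -0.00784788  0.03231574]
0.45 [ 206.42221342 -642.58998108  195.96460419] [-0.00749195 -0.50044395  0.0373757 ]
0.5 [ 206.41842209 -642.63283004  196.05334451] [ 0.39925896 -0.5767566   0.61732055]
[[-0.     0.306 -0.952]
 [ 0.    -0.952 -0.306]
 [-1.    -0.     0.   ]]
-72.19233086239109
travel [11.61, -24.26, -40.94] yaw -2.325 rows>= 18.602280846702666
travel [11.61, -24.26, -40.94] yaw -0.754 rows>= 11.745961637095462
travel [11.61, -24.26, -40.94] yaw 0.817 rows>= 11.745961637095462
```

```bash
python3 - <<'E'
from h import *
go(522,-286.5,110,-85)
t=snap("top");print(proj(t,[527,-343,60]),proj(t,[517,-230,60]))
E
```

```text
travel [8.61, -24.26, -40.94] yaw 0.224 rows>= 11.596545718435376
[438.34479165 188.60449585] [396.19094382 192.08656867]
```

apply_moves(travel=[[2,-6,-10],[4.3,-12,-20],[6,-18,-30],[8.61,-24.26,-40.94],[8.61,-24.26,-40.94],[8.61,-24.26,-40.94],[8.61,-24.26,-40.94],[8.61,-24.26,-40.94],[8.61,-24.26,-40.94],[8.61,-24.26,-40.94]], yaw=[0.05,0.1,0.15,0.224,0.224,0.224,0.224,0.224,0.224,0.224], gripper=6.0)

```text
clock: 1.43
tcp_pos: [479.4, -334.1, 122.1]
eef_rot: [136.1, 89.9, -39.0]
wrist_force: [0.6, -0.1, -0.7]
finger_gap: 0.702
```

apply_moves(travel=[[0,0,0],[0,0,0]], yaw=[0,0])

```text
clock: 1.6
tcp_pos: [479.2, -333.6, 121.5]
eef_rot: [-34.0, 89.9, 151.2]
wrist_force: [-0.1, -0.3, -0.1]
finger_gap: 0.704
```

```bash
python3 - <<'E'
from h import *
st=ctrl.state();R=Rm().as_matrix();j=np.degrees(np.arctan2(R[1,1],R[0,1]));print(st["tcp_pos"],j,R[:,0],st["joint_pos"],st["clock"])
json.dump([*map(float,st["tcp_pos"]),float(j)],open("cmd.json","w"))
go(522,-286.5,60,-85);go(522,-286.5,2,-85)
E
```

```text
[ 479.24305741 -333.59986012  121.52607784] -84.76867428604994 [-9.02620510e-04  4.95460337e-04 -9.99999470e-01] [-3.72799370e+01  8.70470035e+00  1.07748499e+02 -9.75420402e-03
  6.36051457e+01  4.74930640e+01] 1.6
travel [6.15, -4.3, -4.69] yaw 0.004 rows>= 2.1222698065960017
travel [11.95, -4.3, -4.69] yaw 0.004 rows>= 3.2469914390831898
```

apply_moves(travel=[[6.15,-4.3,-4.69],[6.15,-4.3,-4.69],[6.15,-4.3,-4.69],[6.15,-4.3,-4.69],[6.15,-4.3,-4.69]], yaw=[0,0,0,0,0])

```text
clock: 2.02
tcp_pos: [520.7, -290.1, 60.8]
eef_rot: [44.3, 90.0, -130.7]
wrist_force: [0.4, -0.2, 1.1]
finger_gap: 0.705
```

```bash
python3 - <<'E'
from h import *
did([6.15,-4.3,-4.69],0)
t=snap("top");s=snap("scene");zoom(t,(415,190),80,7,"t3.png");zoom(s,(438,240),100,6,"s3.png")
E
```

```text
cmd [ 522.  -286.5   60.   -84.8] meas [ 520.68 -290.07   60.79] jaw -85.04 F [ 0.4 -0.2  1.1] j6 53.6 gap 0.705 t 2.02
```

View pics/t3.png

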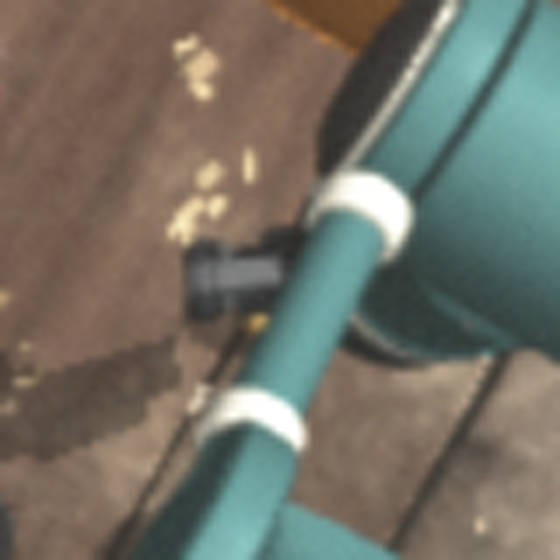

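View pics/s3.png

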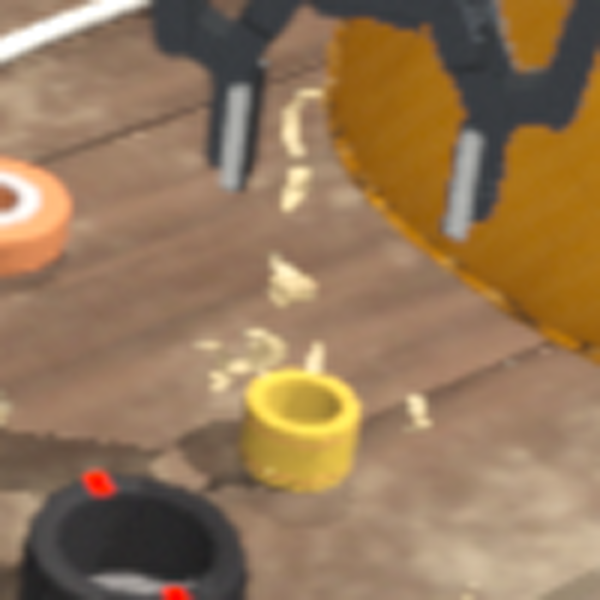

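The fingers are straddling the spacer, seen at zoom (300,430). The tips are at zoom (232,185) and (457,235). I'll check that the arm has settled.

```bash
python3 - <<'E'
from h import *
st=ctrl.state();print(st["tcp_pos"],st["qvel"].round(2))
s=snap("scene")
S=lambda X,Y:((X+.5)/6-.5+388,(Y+.5)/6-.5+190)
a=onz(s,S(232,185),66);b=onz(s,S(455,235),66);print(a,b,(a+b)/2,np.linalg.norm(a-b))
json.dump([522,-286.5,60,-84.8],open("cmd.json","w"))
go(522,-286.5,3)
E
```

```text
[ 521.51939031 -290.98840132   62.26526349] [-0.06 -0.44 -0.3   0.25 -0.18  0.18]
[ 572.11133704 -240.50777865   66.        ] [ 576.6274363  -314.15004117   66.        ] [ 574.36938667 -277.32890991   66.        ] 73.7806070874319
travel [5.7, 0.0, 0.0] yaw -0.0 rows>= 1.3669064748201438
```

```bash
python3 - <<'E'
from h import *
for i in range(4):
    s=snap("scene");st=ctrl.state();print(st["clock"],st["tcp_pos"].round(2),st["joint_pos"].round(2),st["wrist_force"].round(1))
zoom(s,(438,230),100,6,"s4.png");cv2.imwrite("pics/s4f.png",s["img"])
print(proj(s,[521,-290,62]),proj(s,[521,-290,100]))
E
```

```text
2.2167 [ 521.63 -290.78   62.35] [-3.1510e+01  1.3360e+01  1.0906e+02 -2.0000e-02  5.7410e+01  5.3620e+01] [-0.3  0.1 -0.4]
2.2667 [ 521.59 -290.55   62.22] [-3.1500e+01  1.3360e+01  1.0907e+02 -2.0000e-02  5.7410e+01  5.3630e+01] [0.2 0.3 0. ]
2.3167 [ 521.51 -290.19   61.91] [-3.1480e+01  1.3370e+01  1.0909e+02 -1.0000e-02  5.7400e+01  5.3630e+01] [0.4 0.8 0.3]
2.3667 [ 521.43 -289.89   61.64] [-3.146e+01  1.339e+01  1.091e+02 -1.000e-02  5.740e+01  5.363e+01] [ 0.5  0.6 -0.6]
[442.57114591 241.37067471] [444.94832996 224.5064375 ]
```

View pics/s4f.png

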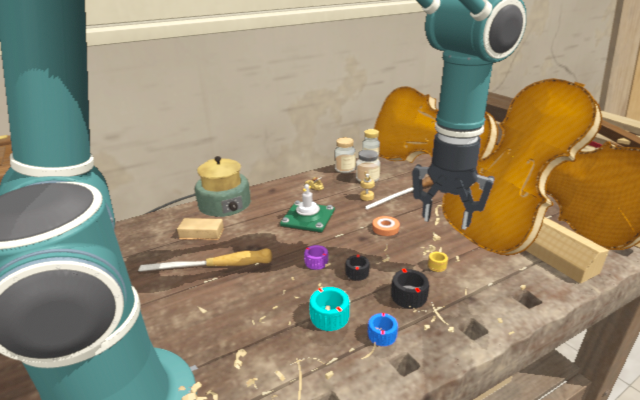

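```bash
python3 - <<'E'
from h import *
s=snap("scene");t=snap("top")
print(ctrl.state()["tcp_pos"])
for z in(196,230,270):print(proj(t,[206.4,-642.6,z]))
im=cv2.imread("pics/top0.png");cv2.imwrite("pics/t0z.png",cv2.resize(im[280:400,540:640],None,fx=5,fy=5,interpolation=cv2.INTER_CUBIC))
zoom(s,(445,215),100,6,"s5.png")
E
```

```text
[ 521.2467401  -289.33328387   61.11351179]
[579.58401225 321.18320577]
[587.38281923 324.34380825]
[597.21083666 328.32678365]
```

View pics/t0z.png

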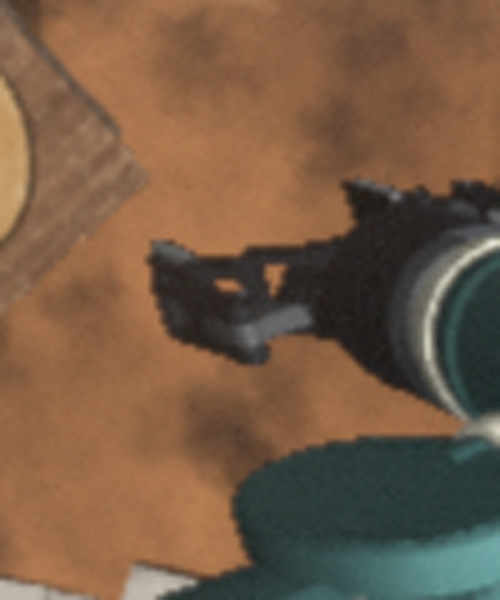

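View pics/s5.png

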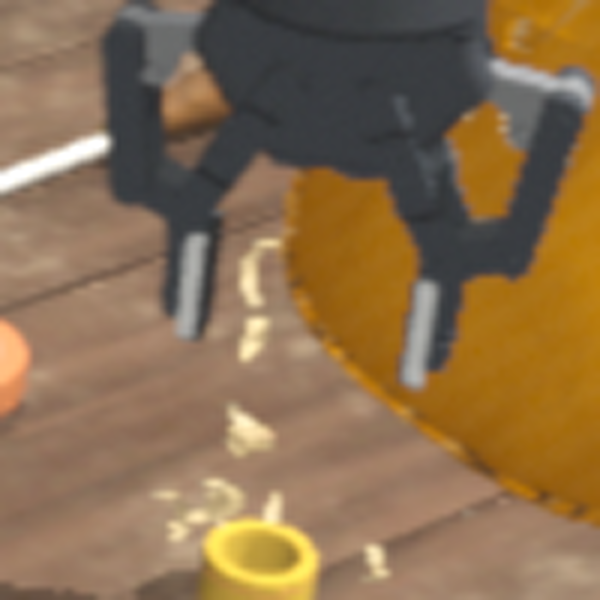

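The tips are at about (445,224), but the projection of TCP z=62 is (443,241). They look about 38 mm higher than expected. I'll lower partway and check again.

apply_moves(travel=[[1.5,0,0],[3,0,0],[3,0,0],[3,0,0]], yaw=[0,0,0,0])

```text
clock: 2.8
tcp_pos: [520.2, -288.2, 29.7]
eef_rot: [-35.9, 89.9, 149.0]
wrist_force: [-0.5, -0.9, -0.1]
finger_gap: 0.702
```

```bash
python3 - <<'E'
from h import *
did([3,0,0],0)
s=snap("scene");zoom(s,(445,235),100,6,"s6.png");t=snap("top");zoom(t,(415,190),60,9,"t6.png")
p=ctrl.state()["tcp_pos"];print(p,[proj(s,p+[0,0,k]) for k in(0,5,40)])
E
```

```text
cmd [ 522.  -286.5   30.   -84.8] meas [ 520.23 -288.2    29.67] jaw -85.02 F [-0.5 -0.9 -0.1] j6 53.6 gap 0.702 t 2.8
[ 521.66823556 -289.03659009   31.20588208] [array([440.33784398, 254.1475621 ]), array([440.63154812, 252.05473308]), array([442.73805135, 237.04455628])]
```

View pics/s6.png

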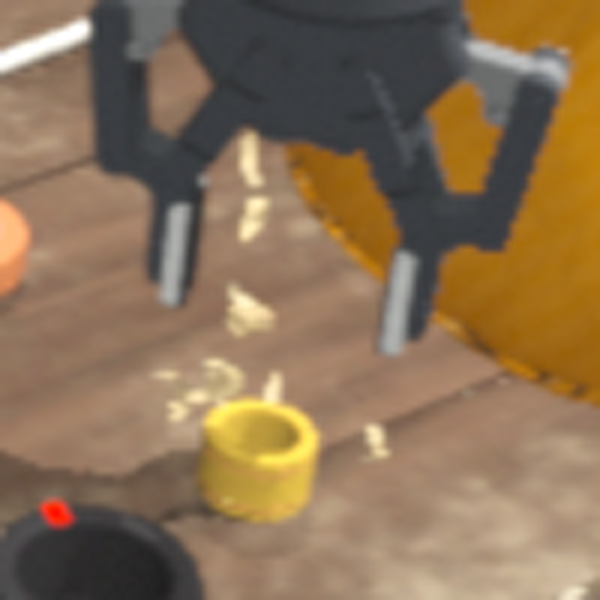

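View pics/t6.png

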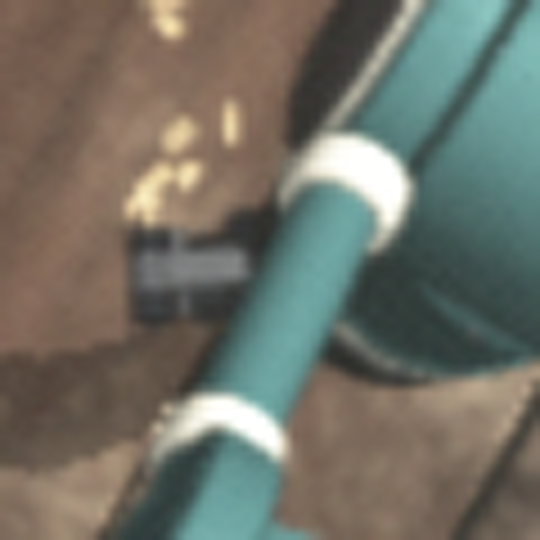

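```bash
python3 - <<'E'
from h import *
s=snap("scene");t=snap("top");print(ctrl.state()["tcp_pos"])
for z in (80,110,140,170): print(onz(t,(406,190),z))
# left knuckle outer in scene zoom (115,150) -> 
S=lambda X,Y:((X+.5)/6-.5+395,(Y+.5)/6-.5+185)
print(tri(t,(400,189),s,S(105,20)))
for z in(100,140):print(onz(s,S(105,20),z))
E
```

```text
[ 522.10058036 -289.26931649   31.66971584]
[ 521.43804149 -253.17819871   80.        ]
[ 519.4533171  -248.47898712  110.        ]
[ 517.46859271 -243.77977554  140.        ]
[ 515.48386833 -239.08056395  170.        ]
(array([ 517.75378048, -223.98375042,  162.16076907]), np.float64(3.2892111474365353))
[ 630.56837201 -186.0880068   100.        ]
[ 557.26782476 -209.60602741  140.        ]
```

apply_moves(travel=[[1.2,0,0],[2.4,0,0],[2.4,0,0],[2.4,0,0]], yaw=[0,0,0,0])

```text
clock: 3.33
tcp_pos: [519.7, -287.8, 4.6]
eef_rot: [-36.4, 89.8, 148.6]
wrist_force: [0.1, 0.5, 0.6]
finger_gap: 0.705
```

```bash
python3 - <<'E'
from h import *
did([2.4,0,0],0)
s=snap("scene");zoom(s,(445,235),100,6,"s7.png")
p=ctrl.state()["tcp_pos"];print(p,[proj(s,p+[0,0,k]) for k in(0,5,40)])
E
```

```text
cmd [ 522.  -286.5    6.   -84.8] meas [ 519.69 -287.84    4.63] jaw -85.02 F [0.1 0.5 0.6] j6 53.6 gap 0.705 t 3.33
[ 520.44536955 -288.28819843    5.42944728] [array([438.28660645, 264.96631931]), array([438.56993236, 262.93617767]), array([440.60127249, 248.38082634])]
```

View pics/s7.png

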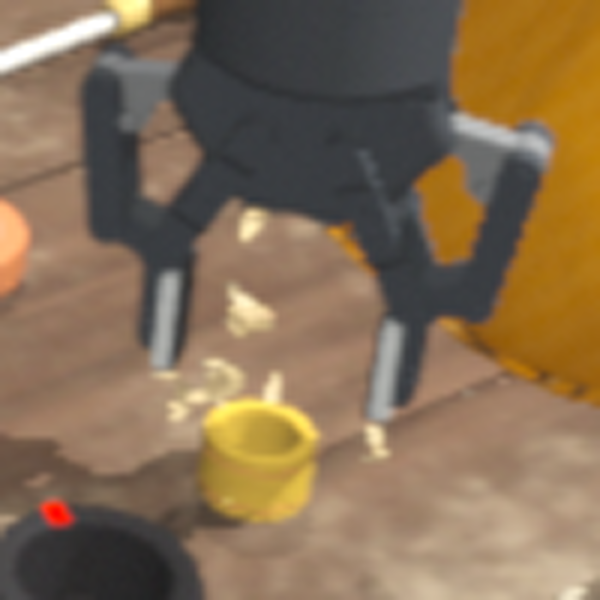

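The image still puts the tips at z≈40, around (440,250), with the TCP reading 5. The pads are clearly higher than the readout says, so I'll keep descending in steps while watching the force.

apply_moves(travel=[[0.7,0,0],[1.4,0,0],[2.0,0,0],[2.0,0,0],[2.0,0,0]], yaw=[0,0,0,0,0])

```text
clock: 3.8
tcp_pos: [520.6, -288.4, -14.4]
eef_rot: [-37.2, 89.9, 147.8]
wrist_force: [-0.6, -0.4, 0.4]
finger_gap: 0.702
```

```bash
python3 - <<'E'
from h import *
did([2.0,0,0],0)
s=snap("scene");zoom(s,(445,235),100,6,"s8.png")
p=ctrl.state()["tcp_pos"];print(p,[proj(s,p+[0,0,k]) for k in(0,5,40)])
E
```

```text
cmd [ 522.  -286.5  -14.   -84.8] meas [ 520.58 -288.39  -14.36] jaw -85.03 F [-0.6 -0.4  0.4] j6 53.6 gap 0.702 t 3.8
[ 521.01994285 -288.64447152  -13.84811736] [array([437.47478382, 272.57576826]), array([437.75243972, 270.59150919]), array([439.7425697 , 256.36910889])]
```

View pics/s8.png

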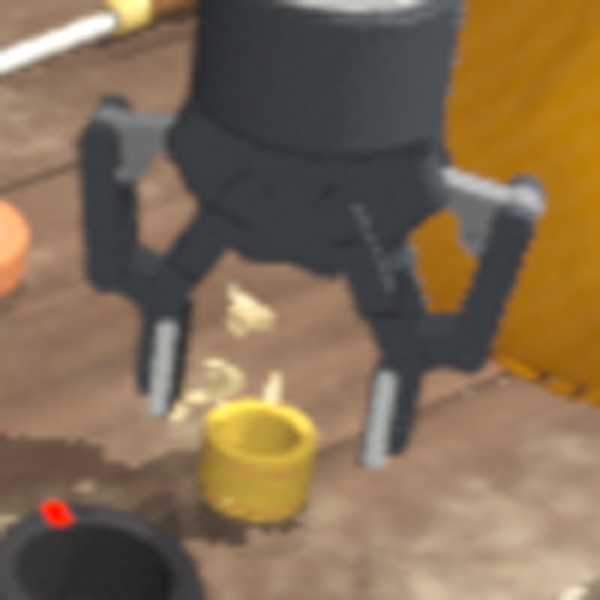

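apply_moves(travel=[[0.5,0,0],[1.0,0,0],[1.4,0,0],[1.4,0,0],[1.4,0,0],[1.4,0,0]], yaw=[0,0,0,0,0,0])

```text
clock: 4.35
tcp_pos: [521.2, -288.8, -27.6]
eef_rot: [-50.7, 90.0, 134.3]
wrist_force: [0.4, 0.5, 0.1]
finger_gap: 0.703
```

```bash
python3 - <<'E'
from h import *
did([1.4,0,0],0)
s=snap("scene");zoom(s,(445,245),100,6,"s9.png");zoom(snap("top"),(415,190),60,9,"t9.png")
p=ctrl.state()["tcp_pos"];print(p,[proj(s,p+[0,0,k]) for k in(0,35,40)])
S=lambda X,Y:((X+.5)/6-.5+395,(Y+.5)/6-.5+185)
for z in(16,20,24):
  a,b=onz(s,S(158,410),z),onz(s,S(375,463),z);print(z,a,b,(a+b)/2)
E
```

```text
cmd [ 522.  -286.5  -28.   -84.8] meas [ 521.24 -288.77  -27.57] jaw -85.03 F [0.4 0.5 0.1] j6 53.6 gap 0.703 t 4.35
[ 521.43495282 -288.93343782  -27.27301494] [array([436.94275998, 277.77386342]), array([438.89399327, 263.85836048]), array([439.1793608 , 261.82322058])]
16 [ 528.09173892 -249.28625473   16.        ] [ 533.8107592  -320.05754898   16.        ] [ 530.95124906 -284.67190186   16.        ]
20 [ 522.72768649 -250.77480486   20.        ] [ 528.40285628 -321.00346142   20.        ] [ 525.56527138 -285.88913314   20.        ]
24 [ 517.36363406 -252.26335499   24.        ] [ 522.99495336 -321.94937385   24.        ] [ 520.17929371 -287.10636442   24.        ]
```

View pics/s9.png

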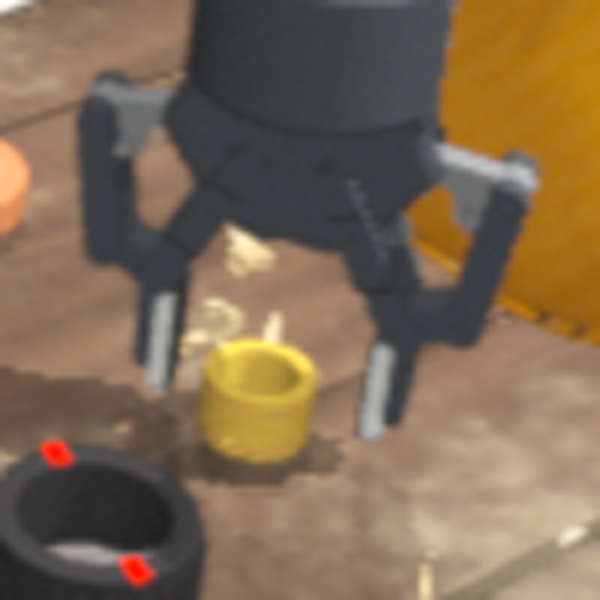

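apply_moves(travel=[[0.2,0,0],[0.2,0,0],[0.2,0,0],[0.2,0,0],[0.2,0,0],[0.2,0,0],[0.2,0,0],[0.2,0,0]], yaw=[0,0,0,0,0,0,0,0], gripper=2.5, squeeze=35)

```text
clock: 5.12
tcp_pos: [521.4, -288.9, -29.4]
eef_rot: [146.4, 90.0, -28.7]
wrist_force: [0.0, 0.2, 0.9]
finger_gap: 0.396
```

```bash
python3 - <<'E'
from h import *
did([0.2,0,0],0)
s=snap("scene");zoom(s,(445,245),100,6,"s10.png")
E
```

```text
cmd [ 522.  -286.5  -30.   -84.8] meas [ 521.39 -288.87  -29.37] jaw -85.03 F [0.  0.2 0.9] j6 53.6 gap 0.396 t 5.12
```

View pics/s10.png

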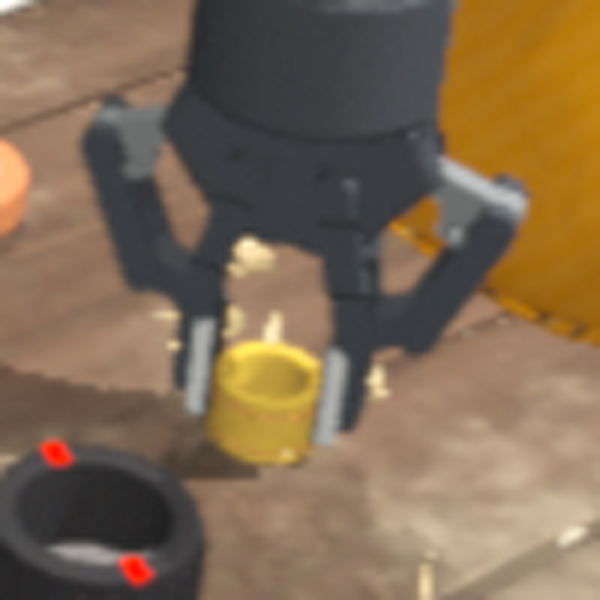

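```bash
cat >> h.py <<'E'
def sync():
    st=ctrl.state();R=Rm().as_matrix();json.dump([*map(float,st["tcp_pos"]),float(np.degrees(np.arctan2(R[1,1],R[0,1])))],open("cmd.json","w"))
E
python3 - <<'E'
from h import *
sync();go(521.4,-288.9,100);
json.dump([521.4,-288.9,100.6,-85.03],open("cmd.json","w"));go(554,34.3,100,-85);go(554,34.3,100,-60)
E
```

```text
travel [-12.93, -0.0, 0.0] yaw -0.0 rows>= 3.101490304752787
travel [0.06, -31.92, -6.05] yaw -0.001 rows>= 7.789940400828028
travel [0.06, -31.92, -6.05] yaw -0.437 rows>= 7.789940400828028
```

apply_moves(travel=[[-1,0,0],[-4,0,0],[-7,0,0],[-10,0,0],[-13,0,0],[-13,0,0],[-13,0,0]], yaw=[0,0,0,0,0,0,0])

```text
clock: 5.75
tcp_pos: [523.0, -289.8, 103.7]
eef_rot: [143.7, 89.7, -31.4]
wrist_force: [0.2, 0.1, -1.2]
finger_gap: 0.394
```

```bash
python3 - <<'E'
from h import *
sync();did([0,0,0],0)
s=snap("scene");zoom(s,(445,205),100,6,"s11.png");sync();go(554,34.3,100,-60)
E
```

```text
cmd [ 523.  -289.8  103.7  -85. ] meas [ 522.99 -289.84  103.71] jaw -85.03 F [ 0.2  0.1 -1.2] j6 53.6 gap 0.394 t 5.75
travel [0.13, -31.91, -6.05] yaw -0.437 rows>= 7.789417357562844
```

View pics/s11.png

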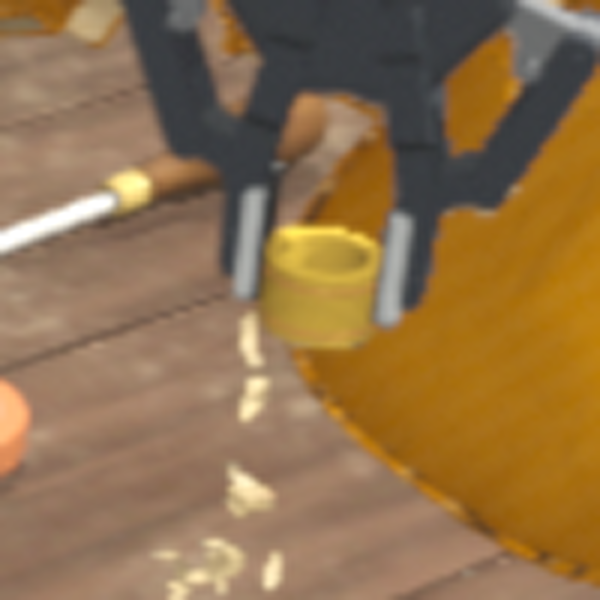

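apply_moves(travel=[[0.13,-4,-0.75],[0.13,-8,-1.5],[0.13,-12,-2.3],[0.13,-16,-3],[0.13,-20,-3.8],[0.13,-24,-4.5],[0.13,-28,-5.3],[0.13,-31.91,-6.05],[0.13,-31.91,-6.05],[0.13,-31.91,-6.05]], yaw=[-0.05,-0.1,-0.16,-0.22,-0.27,-0.32,-0.38,-0.437,-0.437,-0.437])

```text
clock: 6.63
tcp_pos: [551.8, 36.5, 96.9]
eef_rot: [-27.7, 89.7, -177.5]
wrist_force: [0.5, -0.5, -0.9]
finger_gap: 0.397
```

apply_moves(travel=[[0,0,0],[0,0,0],[0,0,0]], yaw=[0,0,0])

```text
clock: 6.88
tcp_pos: [553.2, 32.9, 98.5]
eef_rot: [-16.5, 89.9, -166.6]
wrist_force: [-0.3, 0.4, -0.5]
finger_gap: 0.397
```

```bash
python3 - <<'E'
from h import *
sync();did([0,0,0],0)
s=snap("scene");t=snap("top");zoom(s,(307,190),100,6,"s12.png");zoom(t,(297,178),60,9,"t12.png");sync();print(ctrl.state()["tcp_pos"],ctrl.state()["qvel"])
E
```

```text
cmd [553.2  32.9  98.5 -60.1] meas [553.19  32.87  98.46] jaw -60.11 F [-0.3  0.4 -0.5] j6 61.0 gap 0.397 t 6.88
[553.60295765  32.9729044   98.92692277] [ 0.10729455 -0.14874178 -0.23116548  0.04897271  0.09394665 -0.10592949]
```

View pics/s12.png

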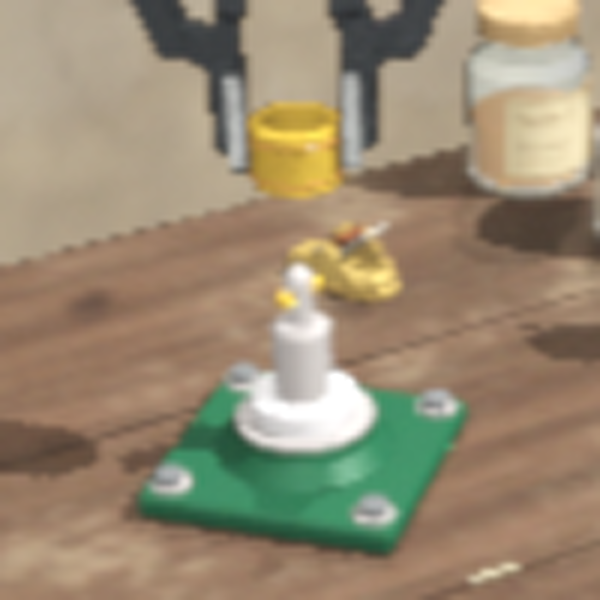

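View pics/t12.png

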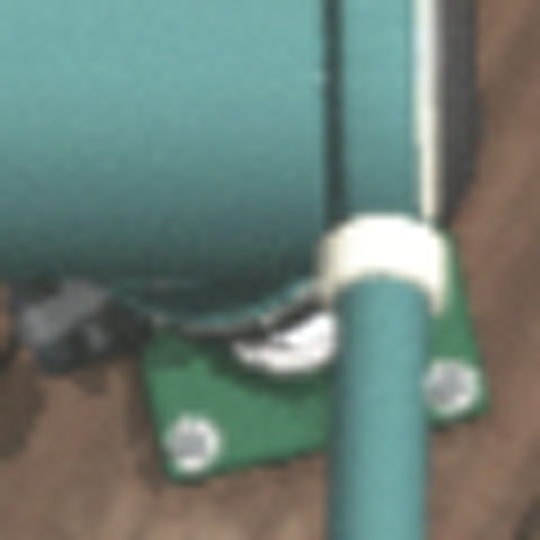

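```bash
cat > sp.py <<'E'
from h import *
s=snap("scene");st=ctrl.state();z=st["tcp_pos"][2]+29.4;print(st["tcp_pos"],z)
H=cv2.cvtColor(s["img"],cv2.COLOR_BGR2HSV).astype(int)
m=(H[...,0]>17)&(H[...,0]<32)&(H[...,1]>110)&(H[...,2]>90);k=np.zeros_like(m);k[155:196,290:325]=1
m&=k
n,l,ss,c=cv2.connectedComponentsWithStats(m.astype(np.uint8));i=1+np.argmax(ss[1:,4]);x,y,w,h,a=ss[i];print("bbox",x,y,w,h,a)
# predicted bbox of spacer outline at xy
def bb(p,z0,r=18,hh=24):
    P=[proj(s,[p[0]+r*np.cos(q),p[1]+r*np.sin(q),zz]) for q in np.linspace(0,6.28,60) for zz in(z0,z0+hh)];P=np.array(P);return P.min(0),P.max(0)
print("pred at axis",bb((554,34.3),z),"at tcp",bb(st["tcp_pos"][:2],z))
E
python3 sp.py
python3 - <<'E'
from h import *
s=snap("scene")
for z in(36,67,90):print(z,proj(s,[554,34.3,z]))
E
```

```text
[553.7402726   33.08551417  99.08587642] 128.48587641690014
bbox 298 157 17 16 226
pred at axis (array([297.16533583, 155.96226952]), array([313.97325534, 172.76895015])) at tcp (array([297.56518336, 156.1046834 ]), array([314.38126166, 172.92743187]))
36 [307.56892418 205.32315439]
67 [307.01443644 193.60066688]
90 [306.59161904 184.66183696]
```

```bash
python3 - <<'E'
from h import *
sync();did([0,0,0],0);go(553.6,34.6,64,-60.1)
E
```

```text
cmd [553.8  33.3  99.2 -60.1] meas [553.84  33.27  99.21] jaw -60.09 F [-0.5  0.5 -1. ] j6 61.0 gap 0.394 t 7.08
travel [3.52, -0.13, -0.05] yaw 0.0 rows>= 0.845097484242474
```

apply_moves(travel=[[1,-0.1,-0.05],[2,-0.13,-0.05],[3,-0.13,-0.05],[3.5,-0.13,-0.05],[3.5,-0.13,-0.05],[3.5,-0.13,-0.05],[3.5,-0.13,-0.05],[3.5,-0.13,-0.05]], yaw=[0,0,0,0,0,0,0,0])

```text
clock: 7.75
tcp_pos: [554.2, 35.8, 64.8]
eef_rot: [152.5, 89.9, 2.5]
wrist_force: [0.9, -0.6, -0.1]
finger_gap: 0.398
```

```bash
python3 - <<'E'
from h import *
s=snap("scene");sync();did([0,0,0],0);zoom(s,(307,190),50,12,"s13.png")
E
```

```text
cmd [554.2  35.8  64.8 -60. ] meas [554.24  35.81  64.83] jaw -59.98 F [-0.1 -0.1 -0.8] j6 61.1 gap 0.397 t 7.8
```

View pics/s13.png

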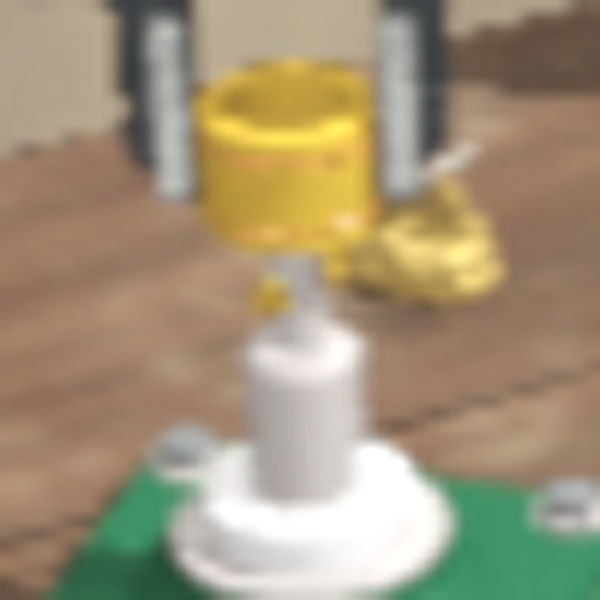

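apply_moves(travel=[[0,0.1,0.06],[0,0.1,0.06],[0.5,0.1,0.06],[0.9,0.1,0.06],[1.3,0.1,0.06],[1.7,0.1,0.06],[1.7,0.1,0.06],[1.7,0.1,0.06]], yaw=[0,0,0,0,0,0,0,0])

```text
clock: 8.47
tcp_pos: [553.0, 34.6, 46.5]
eef_rot: [-28.9, 89.9, -178.8]
wrist_force: [0.8, 0.7, -1.3]
finger_gap: 0.39
```

```bash
python3 - <<'E'
from h import *
json.dump([553.9,35.7,64.2,-60.1],open("cmd.json","w"))
did([1.7,.1,.06],0)
s=snap("scene");zoom(s,(307,190),50,12,"s14.png");print(ctrl.state()["moment"])
E
```

```text
cmd [553.9  34.5  47.2 -60.1] meas [553.04  34.57  46.51] jaw -59.99 F [ 0.8  0.7 -1.3] j6 61.0 gap 0.39 t 8.47
[0.00821504 0.0163951  0.00908566]
```

View pics/s14.png

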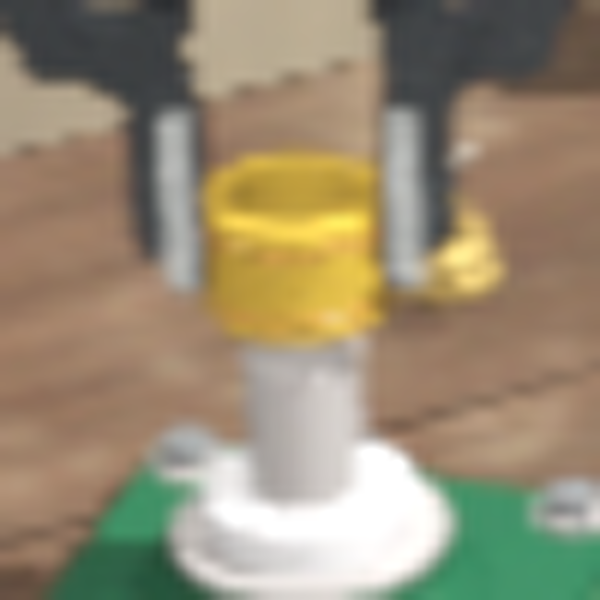

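apply_moves(travel=[[0,0.05,0],[0.3,0.05,0],[0.6,0.05,0],[0.9,0.05,0],[1.2,0.05,0],[1.4,0.05,0],[1.4,0.05,0]], yaw=[0,0,0,0,0,0,0])

```text
clock: 9.1
tcp_pos: [553.2, 34.1, 32.4]
eef_rot: [-30.2, 89.9, 179.8]
wrist_force: [-0.3, 0.4, -1.2]
finger_gap: 0.391
```

```bash
python3 - <<'E'
from h import *
did([1.4,.05,0],0)
s=snap("scene");zoom(s,(307,190),50,12,"s15.png");print(ctrl.state()["moment"],ctrl.state()["wrist_force"])
E
```

```text
cmd [554.1  34.1  33.2 -60.1] meas [553.22  34.13  32.42] jaw -59.99 F [-0.3  0.4 -1.2] j6 60.9 gap 0.391 t 9.1
[ 0.01150875 -0.04881998 -0.02203853] [ 0.86571873  0.20270268 -0.26348779]
```

View pics/s15.png

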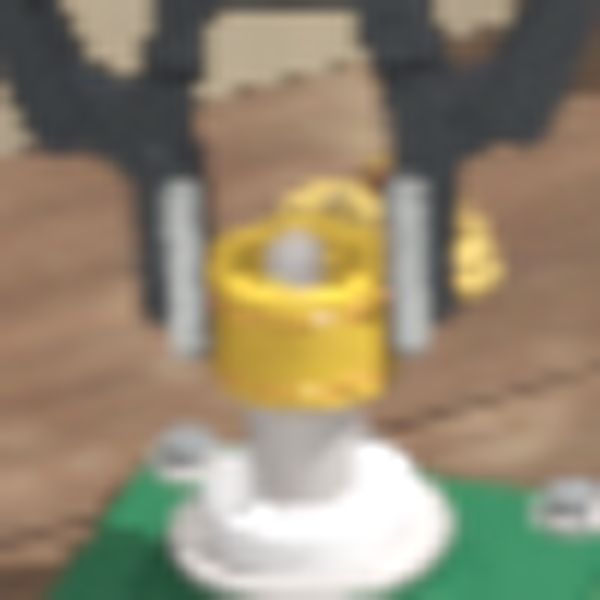

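The shaft tip now shows inside the bore at zoom (295,255), and there's no side force. I'll continue down to the seat.

apply_moves(travel=[[0.5,0,0],[1.0,0,0],[1.5,0,0],[2.0,0,0],[2.4,0,0],[2.4,0,0],[2.4,0,0]], yaw=[0,0,0,0,0,0,0])

```text
clock: 9.73
tcp_pos: [553.4, 34.1, 8.7]
eef_rot: [-29.6, 89.9, -179.6]
wrist_force: [0.1, 0.5, 0.2]
finger_gap: 0.398
```

```bash
python3 - <<'E'
from h import *
did([2.4,0,0],0);print(ctrl.state()["moment"],ctrl.state()["wrist_force"])
E
```

```text
cmd [554.1  34.1   9.2 -60.1] meas [553.41  34.13   8.68] jaw -59.99 F [0.1 0.5 0.2] j6 60.9 gap 0.398 t 9.73
[-0.04262041 -0.03409407  0.03595366] [0.07100888 0.53826433 0.22965002]
```

apply_moves(travel=[[0.1,0,0],[0.18,0,0],[0.18,0,0],[0.18,0,0]], yaw=[0,0,0,0])

```text
clock: 10.07
tcp_pos: [554.0, 34.1, 7.6]
eef_rot: [155.2, 90.0, 5.2]
wrist_force: [0.3, -0.1, -1.7]
finger_gap: 0.399
```

```bash
python3 - <<'E'
from h import *
did([.18,0,0],0);s=snap("scene");zoom(s,(307,190),50,12,"s16.png")
E
```

```text
cmd [554.1  34.1   7.4 -60.1] meas [554.03  34.14   7.59] jaw -59.99 F [ 0.3 -0.1 -1.7] j6 60.9 gap 0.399 t 10.07
```

View pics/s16.png

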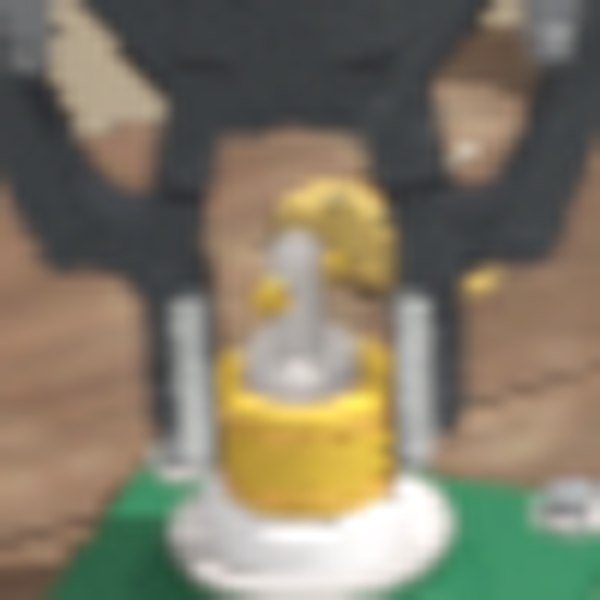

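apply_moves(travel=[[0,0,0],[0,0,0],[0,0,0],[0,0,0],[-2,0,0],[-5,0,0],[-8,0,0],[-10,0,0],[-10,0,0],[-10,0,0]], yaw=[0,0,0,0,0,0,0,0,0,0], gripper=8.5)

```text
clock: 10.95
tcp_pos: [555.4, 34.2, 109.3]
eef_rot: [151.3, 89.8, 1.3]
wrist_force: [-0.3, 0.2, -0.3]
finger_gap: 0.986
```

```bash
python3 - <<'E'
from h import *
did([-10,0,0],0);s=snap("scene");zoom(s,(307,190),50,12,"s17.png")
go(599.5,-144.5,40,-60);go(599.5,-144.5,40,-90)
E
```

```text
cmd [554.1  34.1 107.4 -60.1] meas [555.39  34.19 109.26] jaw -59.99 F [-0.3  0.2 -0.3] j6 60.9 gap 0.986 t 10.95
travel [6.74, 17.74, 4.97] yaw -0.002 rows>= 4.705349843958217
travel [6.74, 17.74, 4.97] yaw 0.522 rows>= 4.705349843958217
```

View pics/s17.png

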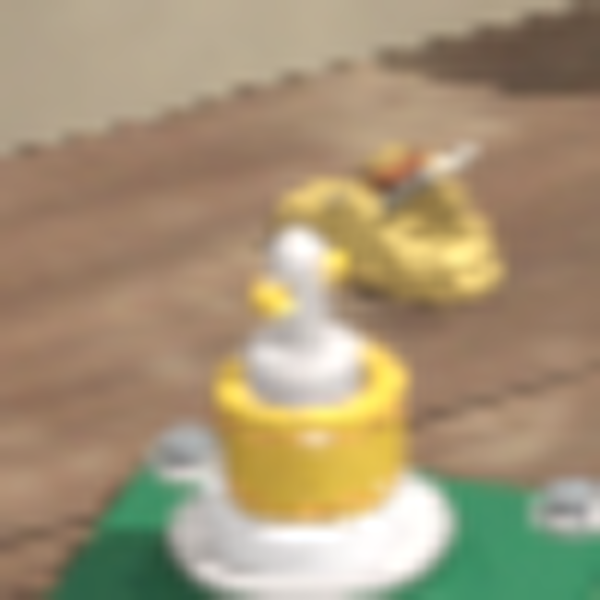

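apply_moves(travel=[[1,4,1.2],[2.2,8,2.3],[3.5,12,3.4],[5,16,4.5],[6.74,17.74,4.97],[6.74,17.74,4.97],[6.74,17.74,4.97],[6.74,17.74,4.97]], yaw=[0,0,0,0,0,0,0,0])

```text
clock: 11.67
tcp_pos: [597.9, -143.5, 38.2]
eef_rot: [-52.7, 89.8, 157.3]
wrist_force: [0.2, 0.3, -0.2]
finger_gap: 0.995
```

```bash
python3 - <<'E'
from h import *
did([6.74,17.74,4.97],0);s=snap("scene");zoom(s,(388,205),80,8,"s18.png");go(599.5,-144.5,-30)
did([0,0,0],0)
E
```

```text
cmd [ 599.5 -144.5   40.   -60.1] meas [ 597.93 -143.54   38.22] jaw -60.02 F [ 0.2  0.3 -0.2] j6 44.2 gap 0.995 t 11.67
travel [7.0, 0.0, -0.0] yaw -0.0 rows>= 1.6786574357419708
cmd [ 599.5 -144.5   40.   -60.1] meas [ 598.7  -143.26   39.23] jaw -59.97 F [ 0.1 -0.7 -0.4] j6 44.2 gap 0.997 t 11.72
```

View pics/s18.png

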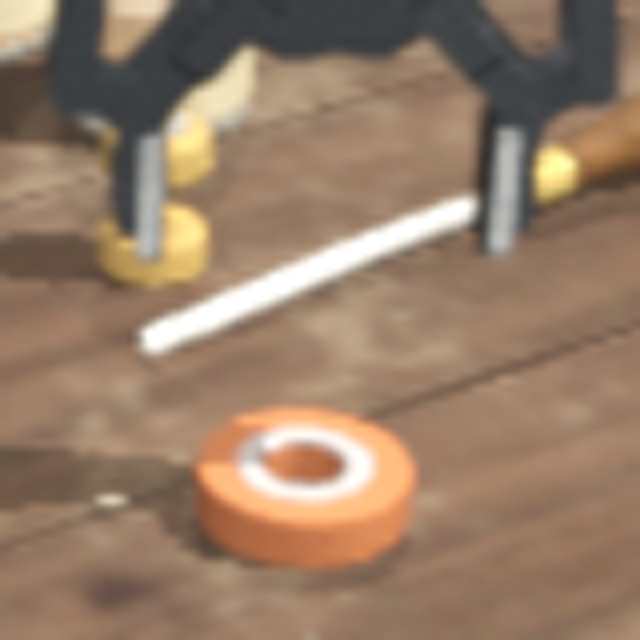

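apply_moves(travel=[[1.5,0,0],[3,0,0],[4.5,0,0],[5.5,0,0],[6.2,0,0],[6.6,0,0],[6.6,0,0]], yaw=[0,0,0,0,0,0,0])

```text
clock: 12.3
tcp_pos: [599.1, -143.6, -26.5]
eef_rot: [-47.2, 89.9, 162.8]
wrist_force: [-0.2, -0.6, -0.5]
finger_gap: 0.994
```

```bash
python3 - <<'E'
from h import *
did([6.6,0,0],0);s=snap("scene");zoom(s,(388,205),80,8,"s19.png")
E
```

```text
cmd [ 599.5 -144.5  -26.   -60.1] meas [ 599.15 -143.62  -26.47] jaw -59.94 F [-0.2 -0.6 -0.5] j6 44.1 gap 0.994 t 12.3
```

View pics/s19.png

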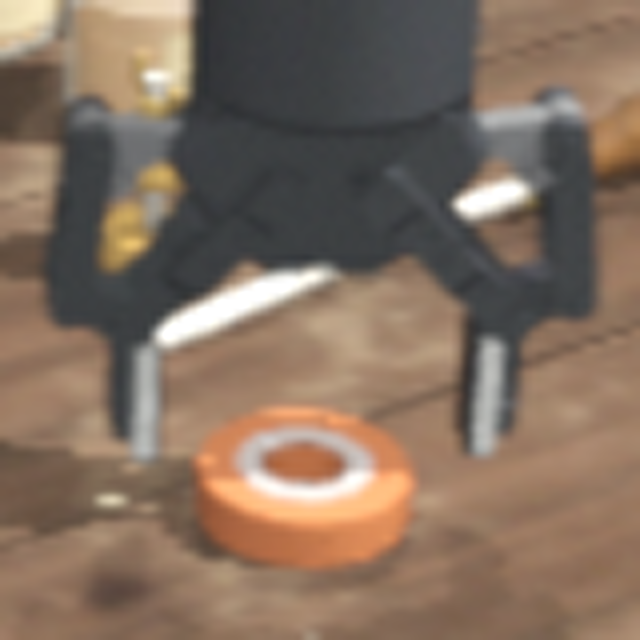

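apply_moves(travel=[[0.3,-0.1,0],[0.6,-0.1,0],[0.6,-0.1,0],[0.6,-0.1,0],[0.6,-0.1,0],[0.6,-0.1,0],[0.6,-0.1,0],[0.6,-0.1,0]], yaw=[0,0,0,0,0,0,0,0], gripper=5.0, squeeze=35)

```text
clock: 13.02
tcp_pos: [599.9, -143.7, -31.1]
eef_rot: [138.7, 89.9, -11.3]
wrist_force: [-1.2, 0.9, 5.1]
finger_gap: 0.678
```

```bash
python3 - <<'E'
from h import *
did([.6,-.1,0],0);s=snap("scene");zoom(s,(388,205),80,8,"s20.png");did([0,0,0],0)
E
```

```text
cmd [ 599.  -143.6  -32.   -60.1] meas [ 599.9  -143.66  -31.05] jaw -60.0 F [-1.2  0.9  5.1] j6 44.2 gap 0.678 t 13.02
cmd [ 599.  -143.6  -32.   -60.1] meas [ 599.88 -143.68  -31.04] jaw -60.0 F [-0.   0.6  5.4] j6 44.2 gap 0.683 t 13.07
```

View pics/s20.png

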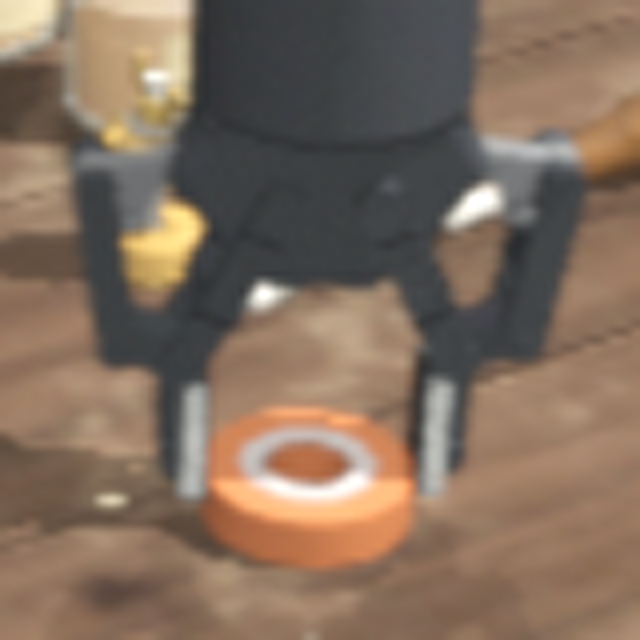

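apply_moves(travel=[[-0.5,0,0],[-2,0,0],[-5,0,0],[-8,0,0],[-11,0,0],[-12,0,0],[-12,0,0],[-12,0,0]], yaw=[0,0,0,0,0,0,0,0])

```text
clock: 13.73
tcp_pos: [598.9, -143.5, 87.7]
eef_rot: [124.5, 90.0, -25.5]
wrist_force: [-0.2, 0.9, -1.2]
finger_gap: 0.681
```

```bash
python3 - <<'E'
from h import *
did([-12,0,0],0);go(554,34.4,88)
s=snap("scene");zoom(s,(390,165),80,8,"s21.png")
E
```

```text
cmd [ 599.  -143.6   88.   -60.1] meas [ 598.87 -143.49   87.72] jaw -59.99 F [-0.2  0.9 -1.2] j6 44.2 gap 0.681 t 13.73
travel [0.0, -17.67, -4.97] yaw -0.0 rows>= 4.402620258264695
```

View pics/s21.png

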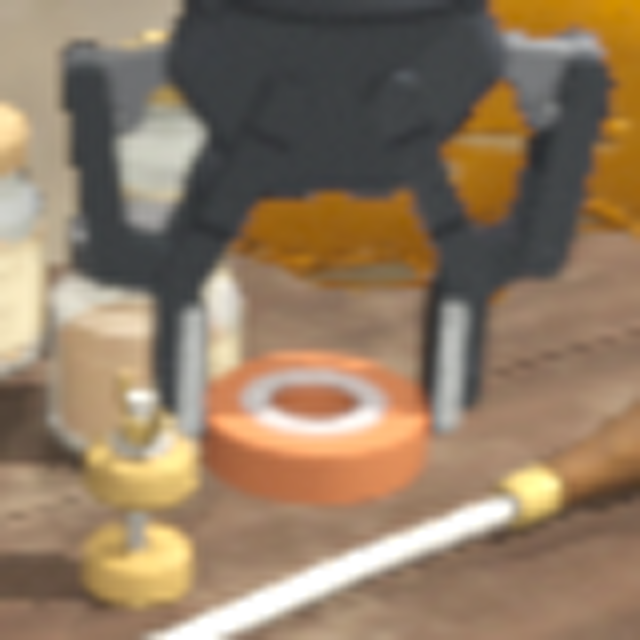

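apply_moves(travel=[[0,-3,-0.9],[0,-6,-1.7],[0,-9,-2.6],[0,-12,-3.4],[0,-15,-4.2],[0,-17.67,-4.97],[0,-17.67,-4.97],[0,-17.67,-4.97],[0,-17.67,-4.97],[0,-17.67,-4.97]], yaw=[0,0,0,0,0,0,0,0,0,0])

```text
clock: 14.62
tcp_pos: [553.2, 33.5, 86.7]
eef_rot: [-18.4, 89.9, -168.4]
wrist_force: [0.4, -0.7, -0.9]
finger_gap: 0.686
```

```bash
cat > wh.py <<'E'
from h import *
did([0,0,0],0)
s=snap("scene");st=ctrl.state();z=st["tcp_pos"][2]+31
H=cv2.cvtColor(s["img"],cv2.COLOR_BGR2HSV).astype(int)
c=proj(s,[*st["tcp_pos"][:2],z+8])
zoom(s,c,50,12,"wh%d.png"%(st["clock"]*100))
k=np.zeros(H.shape[:2],bool);k[int(c[1]-20):int(c[1]+20),int(c[0]-24):int(c[0]+24)]=1
m=(H[...,0]<16)&(H[...,1]>110)&(H[...,2]>110)&k
n,l,ss,cc=cv2.connectedComponentsWithStats(m.astype(np.uint8));i=1+np.argmax(ss[1:,4]);x,y,w,h,a=ss[i];print("bbox",x-.5,y-.5,x+w-.5,y+h-.5,"centre x",x+w/2-.5)
q=np.linspace(0,6.28,80)
for nm,p in(("tcp",st["tcp_pos"][:2]),("axis",(554,34.3))):
    P=np.array([proj(s,[p[0]+30*np.cos(t),p[1]+30*np.sin(t),zz]) for t in q for zz in(z,z+16)]);print(nm,P.min(0),P.max(0),"c",(P.min(0)+P.max(0))/2)
E
python3 wh.py; ls pics|grep wh
```

```text
cmd [ 599.  -143.6   88.   -60.1] meas [553.16  33.53  86.75] jaw -60.03 F [ 0.4 -0.7 -0.9] j6 61.0 gap 0.686 t 14.62
bbox 292.5 161.5 319.5 180.5 centre x 306.0
tcp [292.36765662 161.47150493] [319.74177598 179.70298895] c [306.0547163  170.58724694]
axis [292.16906652 161.30225393] [319.52117988 179.50956032] c [305.8451232  170.40590712]
wh1466.png
```

apply_moves(travel=[[0,0,0],[0.8,0.03,0],[1.6,0.03,0],[2.2,0.03,0],[2.2,0.03,0],[2.2,0.03,0]], yaw=[0,0,0,0,0,0])

```text
clock: 15.17
tcp_pos: [552.9, 34.0, 64.8]
eef_rot: [-28.9, 89.9, -178.9]
wrist_force: [0.3, -0.1, -0.8]
finger_gap: 0.68
```

```bash
python3 -c "
from h import *
json.dump([554,34.4,88,-60.1],open('cmd.json','w'));did([2.2,.03,0],0)"; python3 wh.py; ls -t pics|head -1
```

```text
cmd [554.1  34.1  66.  -60.1] meas [552.9   33.98  64.84] jaw -60.0 F [ 0.3 -0.1 -0.8] j6 60.9 gap 0.68 t 15.17
cmd [554.1  34.1  66.  -60.1] meas [552.9   33.98  64.84] jaw -60.0 F [ 0.3 -0.1 -0.8] j6 60.9 gap 0.68 t 15.17
bbox 292.5 170.5 319.5 188.5 centre x 306.0
tcp [292.70214051 170.03233031] [319.7579314  188.44449854] c [306.23003595 179.23841442]
axis [292.73815542 169.92816178] [319.78034757 188.32622264] c [306.2592515  179.12719221]
wh1521.png
```

apply_moves(travel=[[0,0,0],[0.3,0,0],[0.6,0,0],[0.9,0,0],[1.2,0,0],[1.5,0,0],[1.5,0,0],[1.5,0,0]], yaw=[0,0,0,0,0,0,0,0])

```text
clock: 15.88
tcp_pos: [553.5, 34.1, 50.6]
eef_rot: [-29.7, 90.0, -179.7]
wrist_force: [0.3, -0.2, -1.1]
finger_gap: 0.682
```

```bash
python3 -c "
from h import *
did([1.5,0,0],0);s=snap('scene');zoom(s,(307,185),50,12,'s22.png')"
```

```text
cmd [554.1  34.1  51.  -60.1] meas [553.52  34.12  50.59] jaw -59.99 F [ 0.3 -0.2 -1.1] j6 60.9 gap 0.682 t 15.88
```

View pics/s22.png

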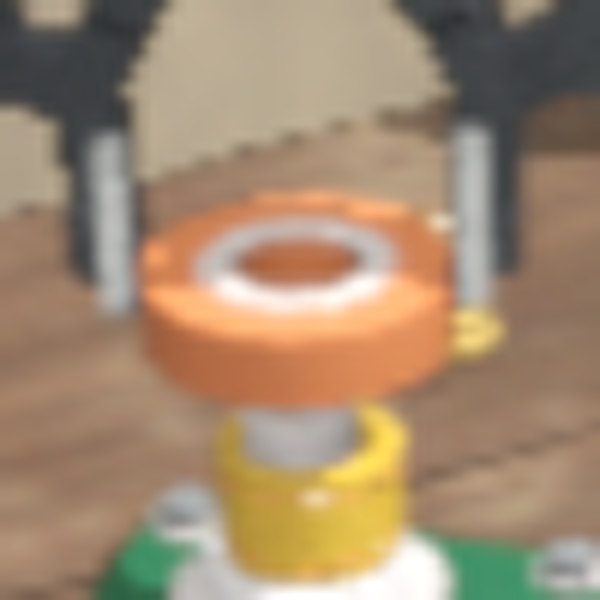

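apply_moves(travel=[[0.3,0,0],[0.6,0,0],[0.9,0,0],[1.2,0,0],[1.2,0,0],[1.2,0,0]], yaw=[0,0,0,0,0,0])

```text
clock: 16.43
tcp_pos: [553.5, 34.1, 38.6]
eef_rot: [-31.4, 90.0, 178.6]
wrist_force: [-0.2, -0.6, -1.2]
finger_gap: 0.683
```

```bash
python3 -c "
from h import *
did([1.2,0,0],0);s=snap('scene');zoom(s,(307,185),50,12,'s23.png');print(ctrl.state()['moment'])"
```

```text
cmd [554.1  34.1  39.  -60.1] meas [553.49  34.13  38.58] jaw -59.99 F [-0.2 -0.6 -1.2] j6 60.9 gap 0.683 t 16.43
[-0.02913051  0.08956528 -0.01615209]
```

View pics/s23.png

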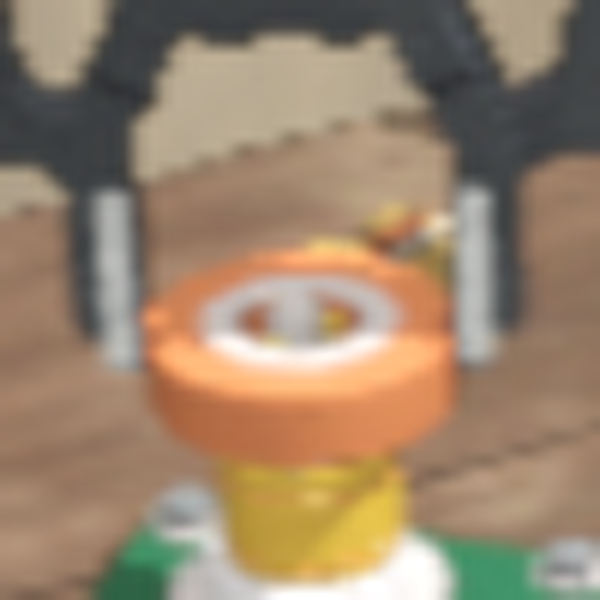

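apply_moves(travel=[[0.25,0,0],[0.5,0,0],[0.75,0,0],[0.9,0,0],[0.9,0,0],[0.9,0,0]], yaw=[0,0,0,0,0,0])

```text
clock: 16.98
tcp_pos: [553.8, 34.3, 29.8]
eef_rot: [-63.6, 90.0, 146.4]
wrist_force: [0.2, 1.3, -1.3]
finger_gap: 0.683
```

```bash
python3 -c "
from h import *
did([.9,0,0],0);s=snap('scene');zoom(s,(307,185),50,12,'s24.png');print(ctrl.state()['moment'])"
```

```text
cmd [554.1  34.1  30.  -60.1] meas [553.76  34.27  29.79] jaw -59.99 F [ 0.2  1.3 -1.3] j6 60.9 gap 0.683 t 16.98
[ 0.17557125 -0.01931427 -0.00158494]
```

View pics/s24.png

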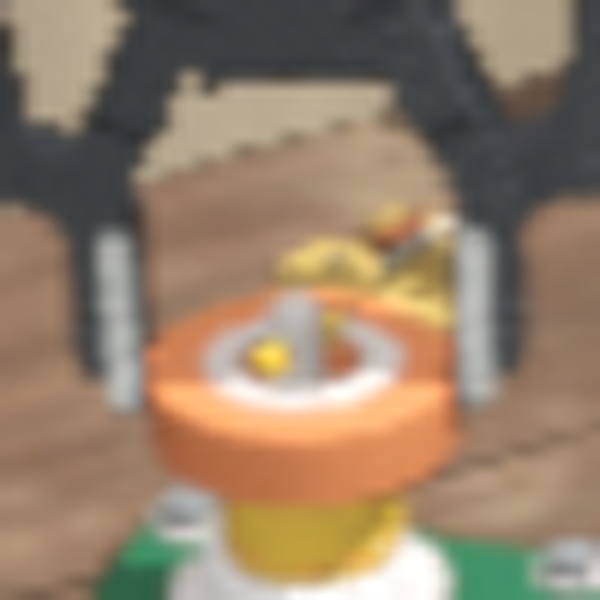

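apply_moves(travel=[[0.05,0,0],[0.05,0,0],[0.05,0,0],[0.05,0,0],[0.05,0,0],[0.05,0,0]], yaw=[0,0,0,0,0,0], gripper=8.5)

```text
clock: 17.53
tcp_pos: [553.9, 34.1, 29.6]
eef_rot: [138.4, 90.0, -11.6]
wrist_force: [-0.2, -0.6, 0.8]
finger_gap: 0.997
```

apply_moves(travel=[[-1.5,0,0],[-4,0,0],[-7,0,0],[-8,0,0],[-8,0,0],[-8,0,0]], yaw=[0,0,0,0,0,0])

```text
clock: 18.03
tcp_pos: [554.3, 34.1, 109.9]
eef_rot: [149.7, 89.9, -0.3]
wrist_force: [0.1, 0.2, 0.4]
finger_gap: 0.996
```

```bash
python3 -c "
from h import *
did([-7.95,0,0],0);s=snap('scene');zoom(s,(307,185),50,12,'s25.png')
go(427.5,-157.7,60,-20);go(427.5,-157.7,60,-40)"
```

```text
cmd [554.1  34.1 109.5 -60.1] meas [554.32  34.12 109.87] jaw -59.99 F [0.1 0.2 0.4] j6 60.9 gap 0.996 t 18.03
travel [4.95, 10.32, 20.54] yaw -0.7 rows>= 5.638955856507973
travel [4.95, 10.32, 20.54] yaw -0.351 rows>= 5.638955856507973
```

View pics/s25.png

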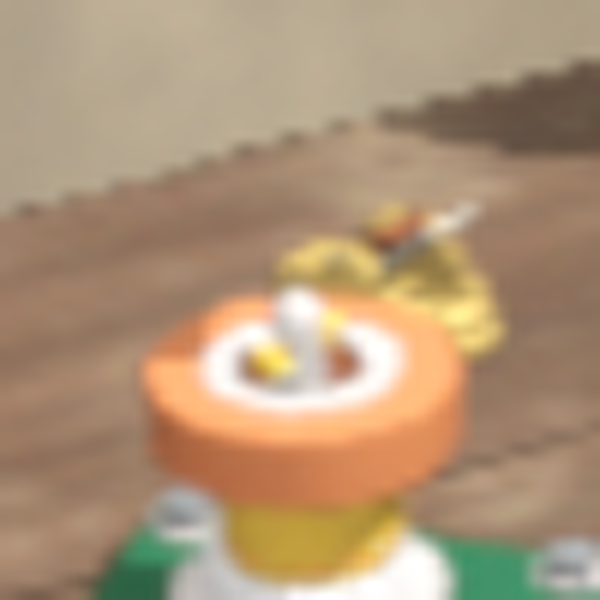

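apply_moves(travel=[[0,1.7,3.4],[0.5,3.4,6.8],[1,5.1,10.2],[2,6.8,13.6],[3,8.5,17],[4,10.32,20.54],[4.95,10.32,20.54],[4.95,10.32,20.54],[4.95,10.32,20.54],[4.95,10.32,20.54]], yaw=[-0.08,-0.16,-0.24,-0.33,-0.42,-0.51,-0.6,-0.7,-0.7,-0.7], gripper=6.5)

```text
clock: 18.92
tcp_pos: [426.1, -157.6, 58.3]
eef_rot: [-94.4, 89.8, 155.5]
wrist_force: [1.0, -1.2, 0.1]
finger_gap: 0.763
```

```bash
python3 - <<'E'
from h import *
did([4.95,10.32,20.54],-.7)
s=snap("scene");t=snap("top");zoom(s,(360,245),80,8,"s26.png");zoom(t,(368,225),60,9,"t26.png");zoom(t,(299,178),40,14,"t26b.png");did([0,0,0],0)
S=lambda X,Y:((X+.5)/12-.5+282,(Y+.5)/12-.5+160)
a=onz(s,S(269,357),80);b=onz(s,S(334,322),80);print(a,b,np.degrees(np.arctan2(*(b-a)[1::-1])))
for q in(a,b):d=q-np.array([554,34.3,0]);print(np.degrees(np.arctan2(d[1],d[0])),np.hypot(d[0],d[1]))
E
```

```text
cmd [ 427.5 -157.7   60.   -20. ] meas [ 426.13 -157.56   58.35] jaw -20.07 F [ 1.  -1.2  0.1] j6 -3.4 gap 0.763 t 18.92
cmd [ 427.5 -157.7   60.   -20. ] meas [ 427.36 -157.5    59.39] jaw -19.97 F [-0.1 -0.4  0. ] j6 -3.4 gap 0.761 t 19.02
[548.0687792   38.12129555  80.        ] [565.93093257  34.74812159  80.        ] -10.694069081418505
147.20761377419308 7.05561336062822
2.150998017488827 11.93934524596493
```

View pics/s26.png

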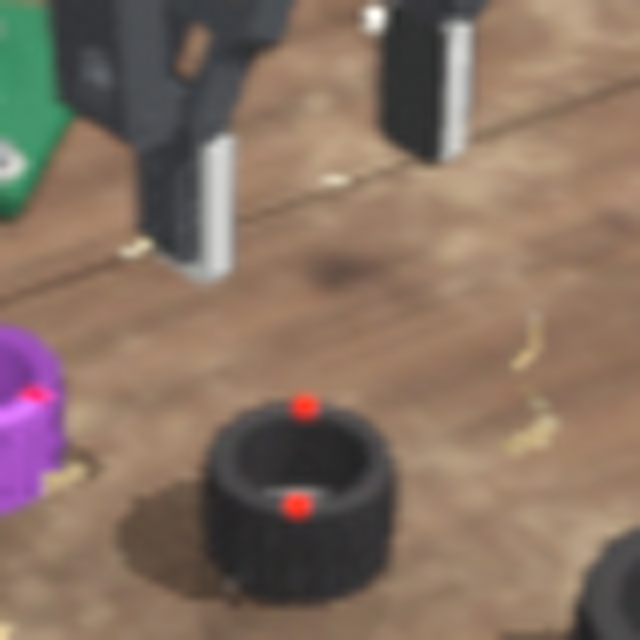

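View pics/t26b.png

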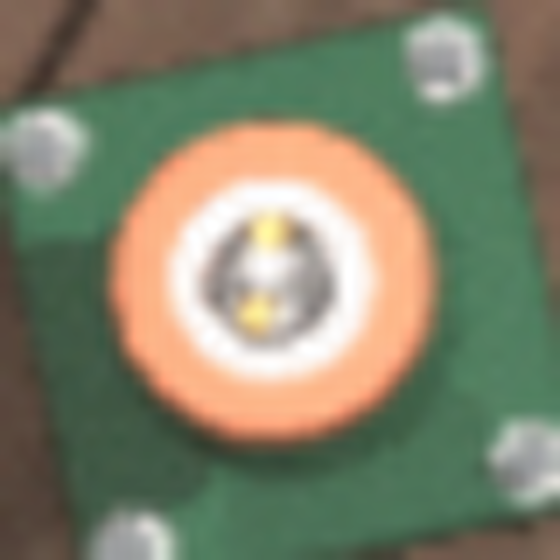

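apply_moves(travel=[[1.5,0,0],[3,0,0],[4.5,0,0],[5.2,0,0],[5.2,0,0],[5.2,0,0]], yaw=[0,0,0,0,0,0])

```text
clock: 19.52
tcp_pos: [427.6, -157.5, 7.9]
eef_rot: [-95.2, 90.0, 154.9]
wrist_force: [-0.4, -0.1, 0.3]
finger_gap: 0.765
```

```bash
python3 - <<'E'
from h import *
did([5.2,0,0],0)
s=snap("scene");t=snap("top");zoom(s,(360,245),80,8,"s27.png");did([0,0,0],0)
E
```

```text
cmd [ 427.5 -157.7    8.   -20. ] meas [ 427.64 -157.51    7.9 ] jaw -19.87 F [-0.4 -0.1  0.3] j6 -3.5 gap 0.765 t 19.52
cmd [ 427.5 -157.7    8.   -20. ] meas [ 428.62 -158.15    8.9 ] jaw -19.87 F [0.2 0.2 0.1] j6 -3.5 gap 0.759 t 19.62
```

View pics/s27.png

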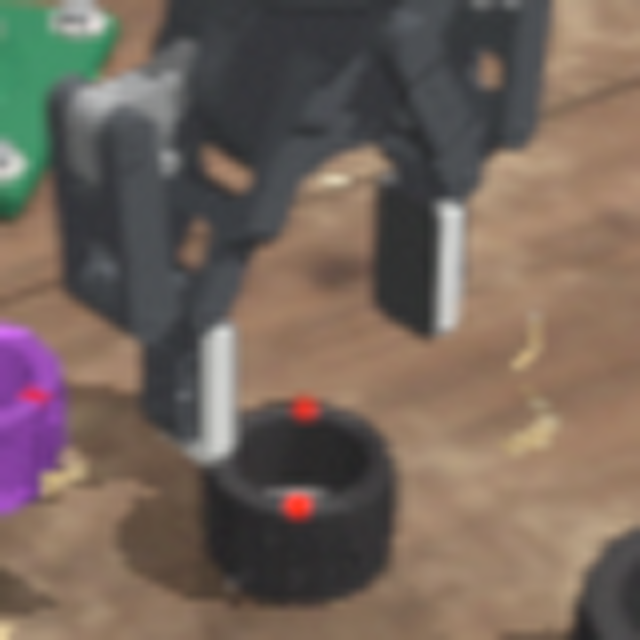

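apply_moves(travel=[[1,0,0],[2,0,0],[2.8,0,0],[3.3,0,0],[3.3,0,0],[3.3,0,0]], yaw=[0,0,0,0,0,0])

```text
clock: 20.12
tcp_pos: [426.9, -157.7, -25.7]
eef_rot: [-93.7, 89.9, 156.5]
wrist_force: [0.0, -0.7, -0.1]
finger_gap: 0.763
```

apply_moves(travel=[[0,0,0],[0,0,0],[0,0,0],[0,0,0],[0,0,0],[0,0,0],[0,0,0]], yaw=[0,0,0,0,0,0,0], gripper=3.5, squeeze=50)

```text
clock: 20.7
tcp_pos: [428.4, -158.3, -24.3]
eef_rot: [85.4, 89.9, -24.5]
wrist_force: [-0.5, -0.0, 6.4]
finger_gap: 0.515
```

```bash
python3 - <<'E'
from h import *
did([3.3,0,0],0)
s=snap("scene");zoom(s,(360,245),80,8,"s28.png");did([0,0,0],0)
t=snap("top");zoom(t,(368,225),50,12,"t28.png")
E
```

```text
cmd [ 427.5 -157.7  -25.   -20. ] meas [ 428.37 -158.32  -24.3 ] jaw -19.88 F [-0.5 -0.   6.4] j6 -3.5 gap 0.515 t 20.7
cmd [ 427.5 -157.7  -25.   -20. ] meas [ 428.39 -158.3   -24.29] jaw -19.88 F [-0.7 -0.   6. ] j6 -3.5 gap 0.515 t 20.75
```

View pics/s28.png

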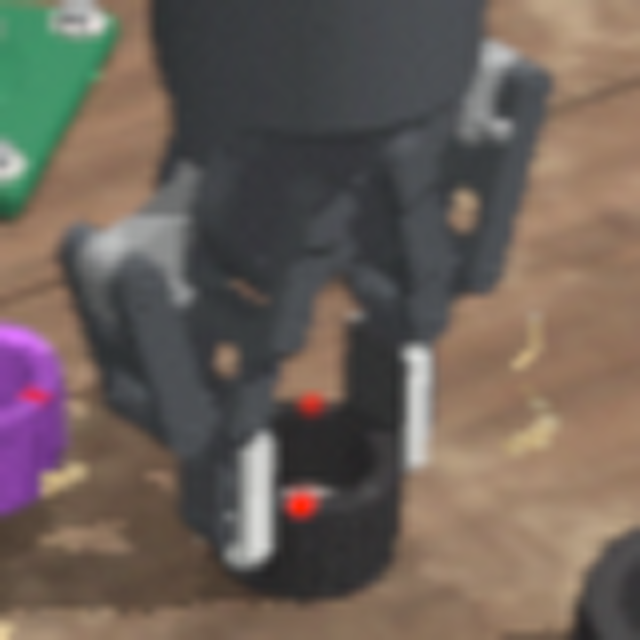

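```bash
cat > mk.py <<'E'
from h import *
import sys
zc=float(sys.argv[1]) # cap origin minus tcp z
s=snap("scene");st=ctrl.state();z=st["tcp_pos"][2]+zc+28
c=proj(s,[*st["tcp_pos"][:2],z]);H=cv2.cvtColor(s["img"],cv2.COLOR_BGR2HSV).astype(int)
m=((H[...,0]<8)|(H[...,0]>172))&(H[...,1]>140)&(H[...,2]>110);k=np.zeros_like(m);k[int(c[1]-18):int(c[1]+18),int(c[0]-18):int(c[0]+18)]=1;m&=k
n,l,ss,_=cv2.connectedComponentsWithStats(m.astype(np.uint8));P=[]
for i in range(1,n):
    yy,xx=np.where(l==i);w=H[yy,xx,1]*1.0;u=((xx*w).sum()/w.sum(),(yy*w).sum()/w.sum());P.append(onz(s,u,z));print(ss[i,4],np.round(u,2),P[-1].round(1))
if len(P)==2:
    d=P[0]-P[1];a=np.degrees(np.arctan2(d[1],d[0]));print("angle",a,(a+90)%180-90,"len",np.hypot(*d[:2]),"centre",((P[0]+P[1])/2).round(1))
did([0,0,0],0)
E
python3 mk.py 24.3
```

```text
8 [358.48 255.02] [ 447.5 -149.5   28. ]
10 [357.18 267.97] [ 410.  -165.2   28. ]
angle 22.745029900220292 22.74502990022029 len 40.66283774913438 centre [ 428.8 -157.4   28. ]
cmd [ 427.5 -157.7  -25.   -20. ] meas [ 428.37 -158.31  -24.3 ] jaw -19.88 F [-0.3 -0.   6. ] j6 -3.5 gap 0.513 t 20.85
```

apply_moves(travel=[[-0.5,0,0],[-2,0,0],[-5,0,0],[-8,0,0],[-11,0,0],[-12,0,0],[-12,0,0],[-12,0,0]], yaw=[0,0,0,0,0,0,0,0])

```text
clock: 21.52
tcp_pos: [427.4, -157.9, 94.7]
eef_rot: [94.3, 90.0, -15.6]
wrist_force: [-0.0, 0.3, -0.5]
finger_gap: 0.516
```

```bash
python3 - <<'E'
from h import *
did([-12,0,0],0);go(554.1,34.1,95,-53.5)
s=snap("scene");zoom(s,(363,205),80,8,"s29.png")
E
python3 mk.py 24.3
```

```text
cmd [ 427.5 -157.7   95.   -20. ] meas [ 427.43 -157.86   94.66] jaw -19.88 F [-0.   0.3 -0.5] j6 -3.5 gap 0.516 t 21.52
travel [0.0, 5.34, -22.35] yaw 0.585 rows>= 5.510973750881014
9 [358.98 203.02] [ 447.4 -148.2  145.1]
12 [357.59 213.97] [ 411.7 -163.   145.1]
angle 22.520512850830467 22.52051285083047 len 38.66136164257741 centre [ 429.6 -155.6  145.1]
cmd [ 427.5 -157.7   95.   -20. ] meas [ 425.79 -157.18   92.8 ] jaw -19.88 F [-1.3  0.5 -1.3] j6 -3.5 gap 0.515 t 21.62
```

View pics/s29.png

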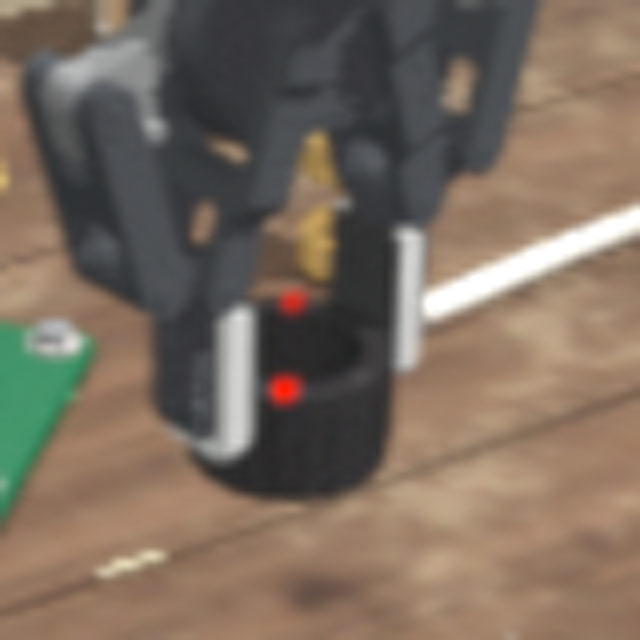

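apply_moves(travel=[[0,0.8,-3.2],[0,1.6,-6.4],[0,2.3,-9.6],[0,3.1,-12.8],[0,3.9,-16],[0,4.6,-19.2],[0,5.34,-22.35],[0,5.34,-22.35],[0,5.34,-22.35],[0,5.34,-22.35]], yaw=[0.08,0.16,0.24,0.32,0.4,0.48,0.575,0.575,0.575,0.575])

```text
clock: 22.45
tcp_pos: [551.9, 34.0, 92.6]
eef_rot: [-31.6, 89.7, -174.3]
wrist_force: [0.1, 0.2, -0.7]
finger_gap: 0.516
```

apply_moves(travel=[[0,0,0],[0,0,0],[0,0,0],[0,0,0]], yaw=[0,0,0,0])

```text
clock: 22.78
tcp_pos: [553.5, 33.3, 95.0]
eef_rot: [61.4, 90.0, -81.5]
wrist_force: [0.4, -0.2, -1.2]
finger_gap: 0.514
```

```bash
python3 - <<'E'
from h import *
did([0,5.34,-22.35],0.575)
s=snap("scene");zoom(s,(307,175),60,10,"s30.png")
p=ctrl.state()["tcp_pos"];print(proj(s,[*p[:2],p[2]+24.3]),proj(s,[*p[:2],p[2]+52.3]),proj(s,[554.1,34.1,90]))
E
python3 mk.py 24.3
```

```text
cmd [554.1  34.1  95.  -52.9] meas [553.52  33.27  95.03] jaw -52.89 F [ 0.4 -0.2 -1.2] j6 53.8 gap 0.514 t 22.78
[306.29553324 173.03445508] [305.75409255 161.50810506] [306.69003285 184.66271082]
4 [311.47 158.49] [573.1  30.6 147.5]
9 [299.64 163.9 ] [536.8  38.5 147.5]
angle -12.12944377526427 -12.129443775264264 len 37.15679298634975 centre [555.   34.5 147.5]
cmd [554.1  34.1  95.  -52.9] meas [553.79  33.51  95.24] jaw -52.87 F [ 0.6  0.7 -0.7] j6 53.8 gap 0.515 t 22.88
```

View pics/s30.png

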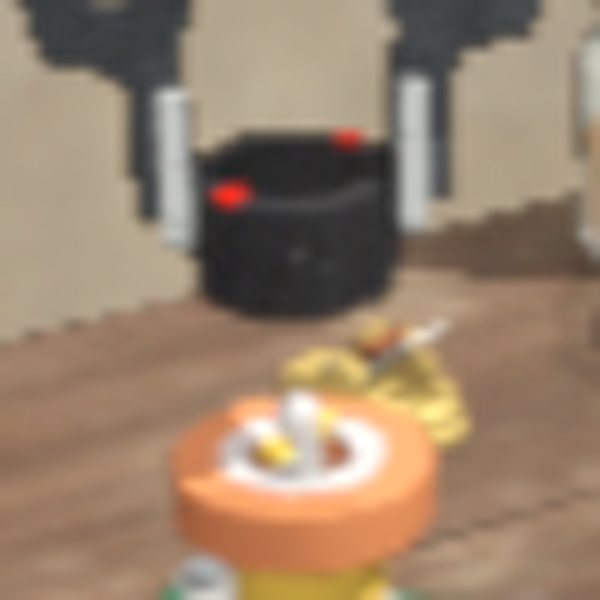

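apply_moves(travel=[[0.7,0,0],[1.4,0,0],[2.1,0,0],[2.6,0,0],[2.6,0,0],[2.6,0,0],[2.6,0,0]], yaw=[0,0,0,0,0,0,0])

```text
clock: 23.47
tcp_pos: [553.9, 34.1, 68.9]
eef_rot: [-46.1, 90.0, 171.1]
wrist_force: [0.4, 0.6, -1.8]
finger_gap: 0.513
```

```bash
python3 - <<'E'
from h import *
did([2.6,0,0],0)
s=snap("scene");zoom(s,(307,180),50,12,"s31.png")
E
python3 mk.py 24.3
```

```text
cmd [554.1  34.1  69.  -52.9] meas [553.89  34.13  68.92] jaw -52.82 F [ 0.4  0.6 -1.8] j6 53.8 gap 0.513 t 23.47
3 [311.65 168.71] [574.4  32.  121.7]
11 [299.9 174.6] [536.6  39.2 121.7]
angle -10.70328544687573 -10.703285446875725 len 38.45167928924054 centre [555.5  35.6 121.7]
cmd [554.1  34.1  69.  -52.9] meas [554.27  34.12  69.38] jaw -52.82 F [-0.   0.3 -1.3] j6 53.8 gap 0.511 t 23.57
```

View pics/s31.png

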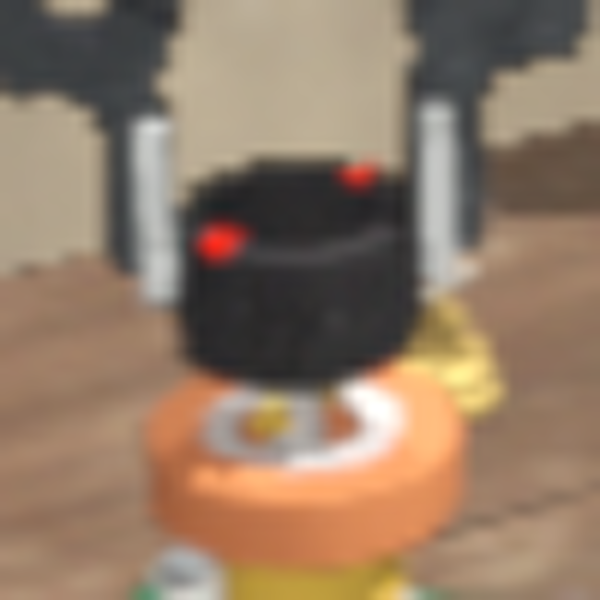

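apply_moves(travel=[[0.2,0,0],[0.4,0,0],[0.6,0,0],[0.8,0,0],[0.9,0,0],[0.9,0,0]], yaw=[0,0,0,0,0,0])

```text
clock: 24.07
tcp_pos: [553.5, 34.0, 59.5]
eef_rot: [-36.8, 90.0, -179.6]
wrist_force: [-0.7, -0.2, -0.6]
finger_gap: 0.516
```

apply_moves(travel=[[0.1,0,0],[0.2,0,0],[0.3,0,0],[0.3,0,0]], yaw=[0,0,0,0])

```text
clock: 24.4
tcp_pos: [553.7, 34.1, 56.8]
eef_rot: [-34.9, 90.0, -177.7]
wrist_force: [0.3, 0.1, -1.1]
finger_gap: 0.512
```

```bash
python3 - <<'E'
from h import *
did([1.2,0,0],0);print(ctrl.state()["moment"])
s=snap("scene");zoom(s,(307,180),50,12,"s32.png")
E
```

```text
cmd [554.1  34.1  57.  -52.9] meas [553.69  34.06  56.79] jaw -52.82 F [ 0.3  0.1 -1.1] j6 53.8 gap 0.512 t 24.4
[ 0.03563256 -0.00837113 -0.00868431]
```

View pics/s32.png

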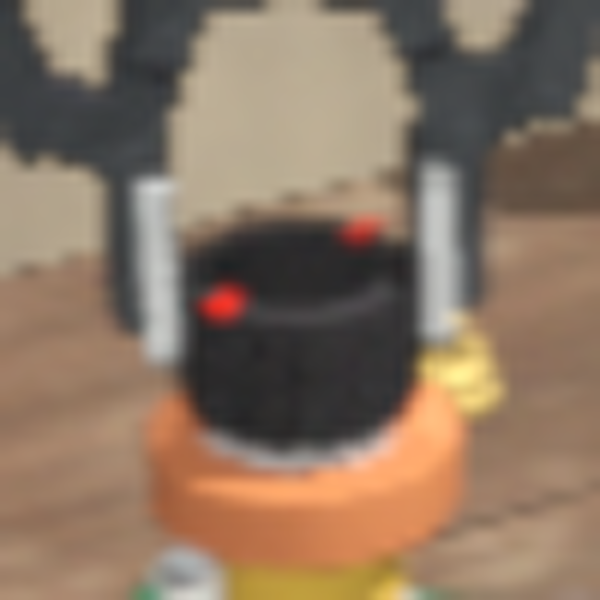

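apply_moves(travel=[[0.05,0,0],[0.1,0,0],[0.15,0,0],[0.15,0,0]], yaw=[0,0,0,0])

```text
clock: 24.78
tcp_pos: [553.7, 34.1, 55.4]
eef_rot: [-34.2, 90.0, -177.0]
wrist_force: [0.4, 0.3, 0.4]
finger_gap: 0.514
```

apply_moves(travel=[[0.05,0,0],[0.1,0,0],[0.15,0,0],[0.15,0,0]], yaw=[0,0,0,0])

```text
clock: 25.12
tcp_pos: [553.7, 34.1, 53.9]
eef_rot: [-38.5, 90.0, 178.7]
wrist_force: [0.6, 0.1, -1.4]
finger_gap: 0.511
```

There's no force with the underside at about 78 mm, below the pin top at 82, so the slot is over the pin. I'll continue down to the wheel and look.

apply_moves(travel=[[0.05,0,0],[0.1,0,0],[0.15,0,0],[0.2,0,0],[0.2,0,0]], yaw=[0,0,0,0,0])

```text
clock: 25.53
tcp_pos: [553.7, 34.0, 51.9]
eef_rot: [-33.4, 90.0, -176.2]
wrist_force: [0.3, -0.2, -1.4]
finger_gap: 0.515
```

```bash
python3 - <<'E'
from h import *
did([.5,0,0],0);print(ctrl.state()["moment"])
s=snap("scene");zoom(s,(307,180),50,12,"s33.png")
E
python3 mk.py 24.3
```

```text
cmd [554.1  34.1  52.  -52.9] meas [553.73  34.04  51.86] jaw -52.83 F [ 0.3 -0.2 -1.4] j6 53.8 gap 0.515 t 25.53
[ 0.0532279  -0.0187757   0.04970202]
5 [312.13 175.63] [574.7  31.7 104.3]
8 [300.48 181.84] [536.1  38.4 104.3]
angle -9.845863150852983 -9.845863150852978 len 39.14133713810276 centre [555.4  35.  104.3]
cmd [554.1  34.1  52.  -52.9] meas [553.78  34.06  51.95] jaw -52.83 F [-0.3 -0.  -1.4] j6 53.8 gap 0.515 t 25.63
```

View pics/s33.png

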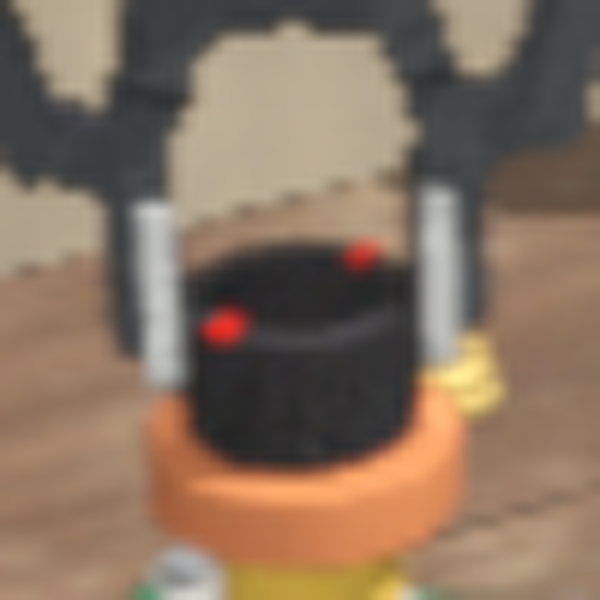

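apply_moves(travel=[[0.1,0,0],[0.2,0,0],[0.25,0,0],[0.25,0,0]], yaw=[0,0,0,0])

```text
clock: 25.97
tcp_pos: [554.1, 34.1, 49.9]
eef_rot: [149.8, 90.0, 7.0]
wrist_force: [-1.0, 1.0, 3.2]
finger_gap: 0.518
```

apply_moves(travel=[[0.1,0,0],[0.2,0,0],[0.3,0,0],[0.3,0,0],[0.3,0,0]], yaw=[0,0,0,0,0])

```text
clock: 26.38
tcp_pos: [554.2, 34.1, 47.1]
eef_rot: [153.9, 90.0, 11.1]
wrist_force: [-2.1, 0.3, 5.9]
finger_gap: 0.514
```

apply_moves(travel=[[0.1,0,0],[0.2,0,0],[0.3,0,0],[0.42,0,0],[0.42,0,0],[0.42,0,0]], yaw=[0,0,0,0,0,0])

```text
clock: 26.88
tcp_pos: [554.5, 34.2, 43.6]
eef_rot: [152.4, 89.9, 9.6]
wrist_force: [-2.5, -0.3, 9.1]
finger_gap: 0.513
```

```bash
python3 - <<'E'
from h import *
did([.97,0,0],0);print(ctrl.state()["moment"])
s=snap("scene");zoom(s,(307,180),50,12,"s34.png")
E
python3 mk.py 26.7
```

```text
cmd [554.1  34.1  42.3 -52.9] meas [554.48  34.17  43.6 ] jaw -52.83 F [-2.5 -0.3  9.1] j6 53.8 gap 0.513 t 26.88
[ 0.1565104   0.59434116 -0.04947477]
3 [311.98 179.  ] [570.   29.5  98.3]
9 [300.68 184.88] [533.5  36.5  98.3]
angle -10.95982159845763 -10.959821598457637 len 37.14861512654318 centre [551.8  33.   98.3]
cmd [554.1  34.1  42.3 -52.9] meas [554.49  34.18  43.6 ] jaw -52.83 F [-3.3  0.7 10. ] j6 53.8 gap 0.515 t 26.98
```

View pics/s34.png

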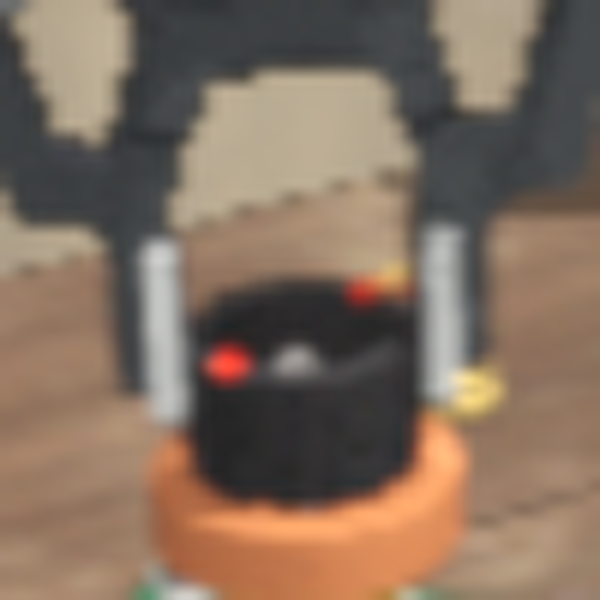

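apply_moves(travel=[[0.03,0,0],[0.03,0,0],[0.03,0,0],[0.03,0,0],[0.03,0,0],[0.03,0,0],[0.03,0,0]], yaw=[-0.05,-0.1,-0.15,-0.2,-0.25,-0.3,-0.3])

```text
clock: 27.57
tcp_pos: [555.8, 34.4, 43.8]
eef_rot: [134.0, 89.8, 8.4]
wrist_force: [-2.3, 0.6, 9.0]
finger_gap: 0.515
```

```bash
python3 - <<'E'
from h import *
did([.03,0,0],-.3);print(ctrl.state()["moment"])
s=snap("scene");zoom(s,(307,180),50,12,"s35.png")
E
python3 mk.py 26.7
```

```text
cmd [554.1  34.1  42.  -35.7] meas [555.83  34.36  43.85] jaw -35.53 F [-2.3  0.6  9. ] j6 36.5 gap 0.515 t 27.57
[0.20754029 0.2439309  0.03437791]
4 [310.   177.78] [572.8  36.5  98.5]
9 [302.98 185.02] [535.   31.4  98.5]
angle 7.678614487357177 7.67861448735718 len 38.151421251643555 centre [553.9  33.9  98.5]
cmd [554.1  34.1  42.  -35.7] meas [555.83  34.34  43.84] jaw -35.63 F [-0.9  1.6  9. ] j6 36.6 gap 0.511 t 27.67
```

View pics/s35.png

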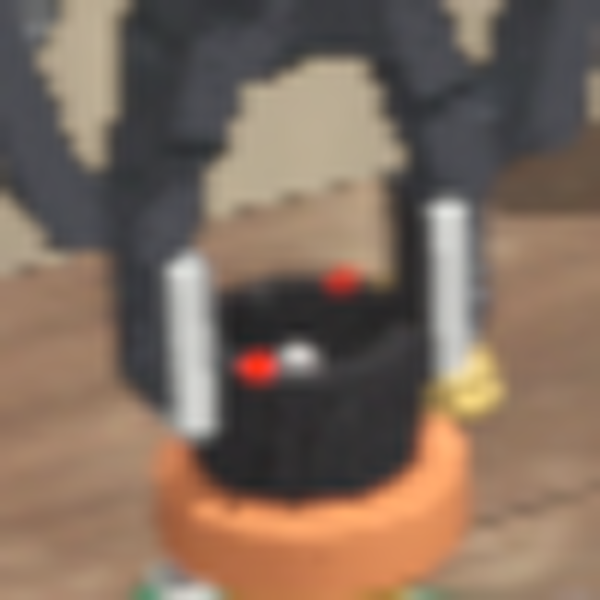

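apply_moves(travel=[[0.03,0,0],[0.03,0,0],[0.03,0,0],[0.03,0,0],[0.03,0,0],[0.03,0,0],[0.03,0,0],[0.03,0,0]], yaw=[-0.06,-0.12,-0.18,-0.24,-0.3,-0.36,-0.42,-0.42])

```text
clock: 28.33
tcp_pos: [555.9, 34.7, 43.6]
eef_rot: [117.8, 89.8, 16.3]
wrist_force: [-0.8, 2.1, 9.1]
finger_gap: 0.515
```

```bash
python3 - <<'E'
from h import *
did([.03,0,0],-.42);print(ctrl.state()["moment"])
E
python3 mk.py 26.7
```

```text
cmd [554.1  34.1  41.7 -11.7] meas [555.92  34.75  43.63] jaw -11.45 F [-0.8  2.1  9.1] j6 12.4 gap 0.515 t 28.33
[0.39776401 0.26329665 0.10163709]
4 [306.5  177.53] [570.5  44.5  98.3]
2 [306.5 186. ] [534.9  22.2  98.3]
angle 32.15036410268503 32.15036410268503 len 41.99608699916014 centre [552.7  33.3  98.3]
cmd [554.1  34.1  41.7 -11.7] meas [555.89  34.79  43.64] jaw -11.55 F [-0.5  1.9  9.7] j6 12.5 gap 0.512 t 28.38
```

apply_moves(travel=[[0,0,0],[0,0,0],[0,0,0],[0,0,0],[0,0,0],[0,0,0]], yaw=[-0.05,-0.1,-0.15,-0.2,-0.25,-0.25])

```text
clock: 28.88
tcp_pos: [555.7, 34.7, 43.6]
eef_rot: [104.7, 89.8, 17.6]
wrist_force: [-1.3, 3.1, 10.2]
finger_gap: 0.517
```

```bash
python3 - <<'E'
from h import *
did([0,0,0],-.25);print(ctrl.state()["moment"])
s=snap("scene");zoom(s,(307,180),50,12,"s36.png");zoom(snap("top"),(299,178),40,14,"t36.png")
E
python3 mk.py 26.7
```

```text
cmd [554.1  34.1  41.7   2.6] meas [555.69  34.74  43.59] jaw 2.85 F [-1.3  3.1 10.2] j6 -1.9 gap 0.517 t 28.88
[0.41752643 0.31258588 0.01184841]
7 [308.99 185.27] [540.5  19.2  98.3]
cmd [554.1  34.1  41.7   2.6] meas [555.7   34.74  43.62] jaw 2.75 F [-0.8  1.8 10.6] j6 -1.8 gap 0.515 t 29.03
```

View pics/s36.png

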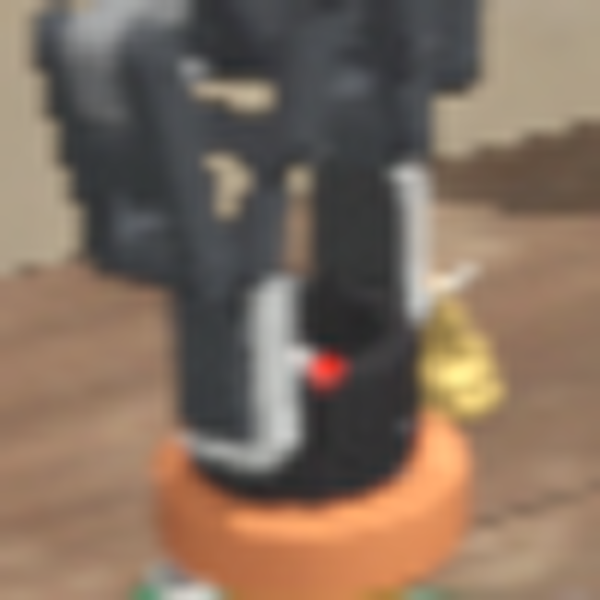

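apply_moves(travel=[[-0.08,0,0],[-0.16,0,0],[-0.25,0,0],[-0.25,0,0],[-0.25,0,0],[-0.25,0,0]], yaw=[0,0,0,0,0,0])

```text
clock: 29.53
tcp_pos: [555.7, 34.6, 45.7]
eef_rot: [101.7, 89.8, 14.4]
wrist_force: [-0.9, 1.9, 7.5]
finger_gap: 0.513
```

apply_moves(travel=[[-0.1,0,0],[-0.1,0,0],[-0.1,0,0]], yaw=[0,0,0])

```text
clock: 29.78
tcp_pos: [555.7, 34.6, 46.6]
eef_rot: [101.3, 89.8, 14.0]
wrist_force: [0.2, 2.2, 6.7]
finger_gap: 0.512
```

apply_moves(travel=[[0,0,0],[0,0,0],[0,0,0],[0,0,0],[0,0,0]], yaw=[0,0,0,0,0], gripper=6.5)

```text
clock: 30.2
tcp_pos: [553.4, 33.9, 44.6]
eef_rot: [-88.3, 89.9, -175.5]
wrist_force: [0.3, -0.2, -1.2]
finger_gap: 0.759
```

```bash
python3 - <<'E'
from h import *
did([-.35,0,0],0)
s=snap("scene");zoom(s,(307,180),50,12,"s37.png")
E
```

```text
cmd [554.1  34.1  45.2   2.6] meas [553.36  33.95  44.64] jaw 2.74 F [ 0.3 -0.2 -1.2] j6 -1.8 gap 0.759 t 30.2
```

View pics/s37.png

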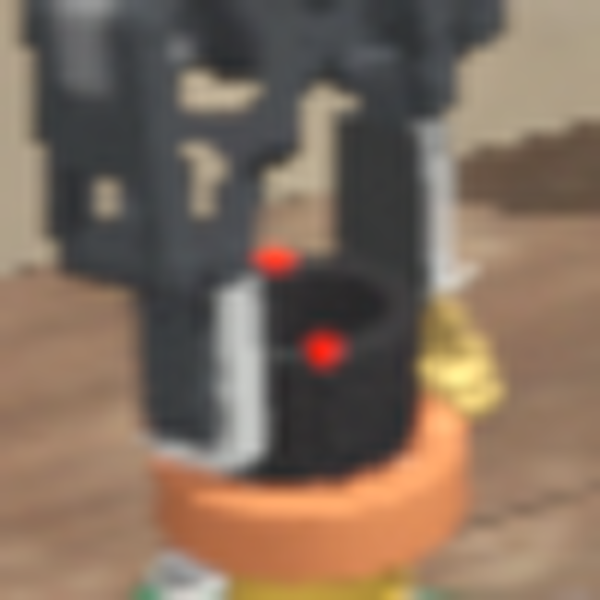

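apply_moves(travel=[[-1,0,0],[-3,0,0],[-6,0,0],[-9,0,0],[-10,0,0],[-10,0,-4],[-10,0,-8],[-10,0,-12],[-10,0,-14],[-10,0,-14]], yaw=[0,0,0,0,0,0,0,0,0,0])

```text
clock: 31.08
tcp_pos: [546.7, 177.9, 145.4]
eef_rot: [169.1, 89.9, 82.1]
wrist_force: [0.7, -0.2, 1.2]
finger_gap: 0.757
```

```bash
python3 - <<'E'
from h import *
did([-10,0,-14],0)
s=snap("scene");zoom(s,(307,185),50,12,"s38.png");t=snap("top");zoom(t,(299,178),40,14,"t38.png")
for z in(72,76,82):
    q=np.linspace(0,6.28,80);P=np.array([proj(s,[554.1+23*np.cos(a),34.2+23*np.sin(a),zz]) for a in q for zz in(z,z+28)]);W=np.array([proj(s,[554.1+30*np.cos(a),34.2+30*np.sin(a),z-16]) for a in q])
    print(z,"cap px y range",P.min(0),P.max(0),"wheel bottom y",W[:,1].max(),"tip",proj(s,[554,34.2,90]), proj(t,[554,34.2,z+28]))
E
```

```text
cmd [547.7 173.9 145.2   2.6] meas [546.66 177.85 145.44] jaw 2.97 F [ 0.7 -0.2  1.2] j6 12.5 gap 0.757 t 31.08
72 cap px y range [296.2382758  176.16584555] [317.05967708 196.54556763] wheel bottom y 204.30882725220687 tip [306.6290707  184.67129384] [296.88204133 176.43179116]
76 cap px y range [296.14182927 174.59609038] [317.00717123 194.9764004 ] wheel bottom y 202.75901777687935 tip [306.6290707  184.67129384] [296.7681589  176.28747631]
82 cap px y range [295.9964074  172.22947089] [316.92800902 192.61034657] wheel bottom y 200.4221772881212 tip [306.6290707  184.67129384] [296.59593949 176.06923529]
```

View pics/s38.png

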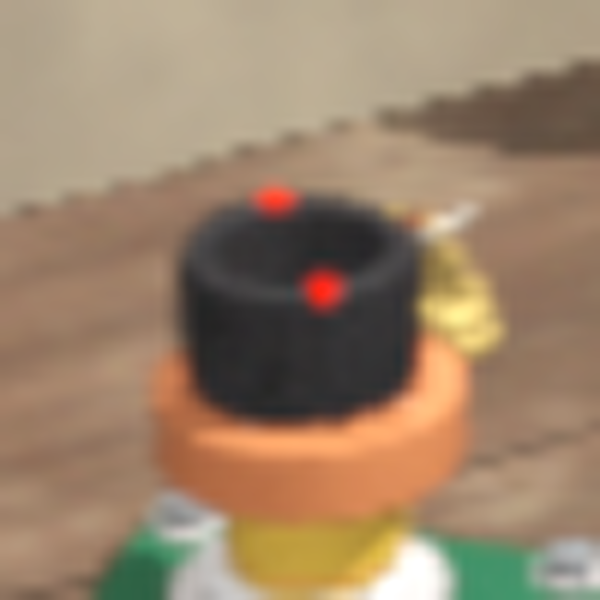

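View pics/t38.png

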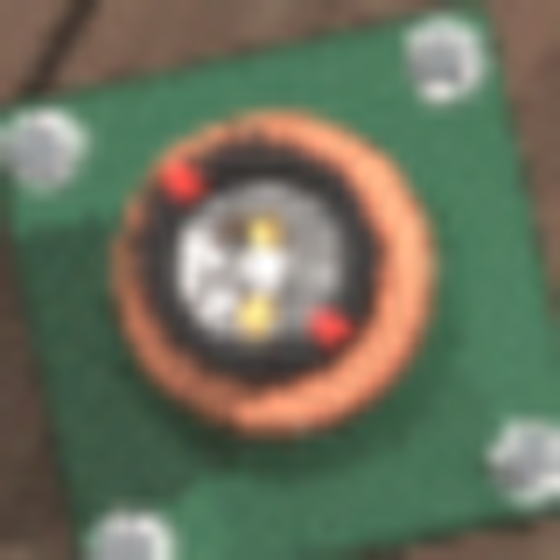

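The wheel's lower edge is now about 1.5 px (about 4 mm) below where it sat unpressed, so the spring is held down. The pin shows above the cap floor, and the red marks sit about 55° from it. One last look at the whole scene before handing in.

```bash
python3 - <<'E'
from h import *
t=snap("top");cv2.imwrite("pics/tf.png",t["img"])
a=cv2.imread("pics/top0.png");d=cv2.absdiff(a,t["img"]).max(2)>50
for n,c in(("plane",(274,128)),("spool",(328,123)),("block",(235,241)),("purple",(337,229)),("bigblack",(409,231)),("turq",(373,273)),("blue",(408,271))):
    print(n,d[c[1]-14:c[1]+14,c[0]-16:c[0]+16].sum())
E
```

```text
plane 0
spool 0
block 711
purple 0
bigblack 0
turq 0
blue 0
```

View pics/tf.png

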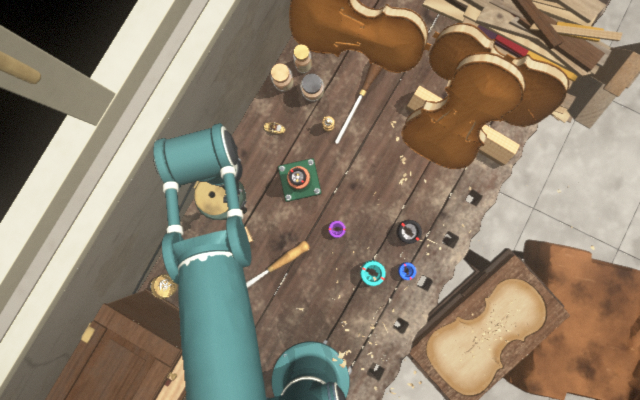

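The arm hides the sanding block and is close to the pot, so I'll lift it clear before handing in.

apply_moves(travel=[[-3,0,0],[-6,0,0],[-10,0,0],[-12,0,3],[-13,0,7],[-13,0,12],[-13,0,16],[-13,0,20],[-13,0,24],[-13,0,24]], yaw=[0,0,0,0,0,0,0,0,0,0])

```text
clock: 32.07
tcp_pos: [557.9, -74.2, 275.1]
eef_rot: [-6.4, 89.8, -94.1]
wrist_force: [0.2, 1.2, 0.1]
finger_gap: 0.758
```

apply_moves(travel=[[0,0,0],[0,0,0],[0,0,0],[0,0,0]], yaw=[0,0,0,0])

```text
clock: 32.4
tcp_pos: [558.5, -64.7, 275.1]
eef_rot: [-154.2, 90.0, 118.6]
wrist_force: [0.6, 0.3, -0.5]
finger_gap: 0.759
```

```bash
python3 - <<'E'
from h import *
t=snap("top");s=snap("scene");cv2.imwrite("pics/sf2.png",s["img"])
a=cv2.imread("pics/top0.png");d=cv2.absdiff(a,t["img"]).max(2)>50
b=cv2.imread("pics/scene0.png");e=cv2.absdiff(b,s["img"]).max(2)>50
print(d[227:255,219:251].sum(),e[215:245,178:225].sum(),e[155:220,195:250].sum(),ctrl.state()["wrist_force"],ctrl.state()["tcp_pos"],ctrl.state()["clock"])
E
```

```text
194 275 104 [ 0.15050863  0.06199185 -0.42584635] [558.63026052 -64.52241221 275.22457045] 32.5
```

View pics/sf2.png

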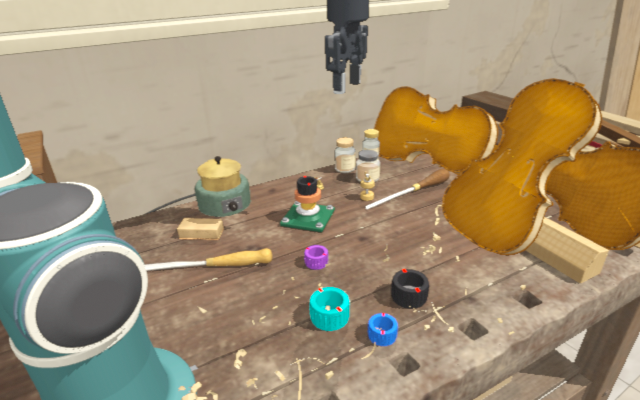

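```bash
python3 - <<'E'
import cv2,numpy as np
for n in("scene0","sf2"):
    im=cv2.imread(f"pics/{n}.png");cv2.imwrite(f"pics/b_{n}.png",cv2.resize(im[205:250,165:235],None,fx=5,fy=5))
a=[cv2.imread(f"pics/b_{n}.png") for n in("scene0","sf2")];cv2.imwrite("pics/bb.png",np.vstack(a))
E
```

```text
(no output)
```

View pics/bb.png

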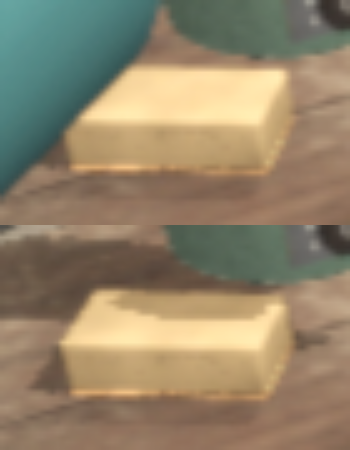

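The block hasn't moved. The difference was only the arm's shadow, and the arm covering part of it in the first picture. Handing in.

```bash
python3 - <<'E'
from plant import ticket
print(ticket.job_done())
E
```

```text
the job is handed in; nothing more can be done
None
```

The spindle is assembled: spacer first, then the wheel, then the small black cap, which is locked. I handed the job in at about 32.5 s of the 72 s allowed; the hand-in reports no verdict.

**Fitting the cap:** I lined the slot up with the pin, which I measured at about -10° in both views. The cap dropped over the pin without resistance. I pressed it down against the spring, turned it about 0.97 rad (55°) and let go. The highest upward force I read while pressing was about 11 N.

**Last checks that agreed:**
- The pin is visible above the cap floor, and the red marks sit about 55° from it.
- The wheel sits about 4 mm lower than it did unpressed, so the spring is held down.
- The finger plane, spool clamp, sanding block and the other caps are where they were, and the gripper is well clear.

**Checks that disagreed:**
- The readout put the tool tip about 30–35 mm lower than the camera and the bench contact showed. I set the heights from where each object sat on the bench instead.
- The absolute height of the wheel edge in the image fits a cap at 76 mm better than one at 72 mm. I relied on the change from the unpressed picture, because that picture was off by about the same amount.
- The finger opening read about 2 mm less than each part's known diameter.

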